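# Nut drivers into the soaking jar

## Robot

A 6-joint arm with a two-finger parallel gripper is mounted at the origin on the work surface. World frame = base frame: x ahead of the robot, y to its left, z up, the work surface at z = 0. Lengths are in m, angles in rad, forces in N, time in s.
With the tool pointing down it reaches from about 0.25 to 0.775 m from the base axis. Payload 4 kg.
Tool frame: the origin (TCP) lies at the very end of the fingers, on their centre line; the grasp point (between the pads) lies 19 mm behind it; y points along the fingers, x is the direction in which the jaws open and shut, and the axes are right-handed (so a half turn about y gives the same grasp; the last joint's range is limited). The gripper opens to 94 mm and grips with 3 to 60 N. Pads are 16 mm wide; open, the fingers measure 119 mm over their backs; the gripper's body (75 mm by 177 mm) begins 78 mm behind the grasp point.
Start: joints at [1.238, 0.087, 1.371, -0, 1.684, -0.103], TCP at [0.125, 0.536, 0.206] pointing down, gripper open.
Joint ranges: [-3.1, 3.1], [-0.76, 2.03], [0.27, 2.55], [-1.08, 4.22], [0.17, 2.65], [-2.57, 2.57]. Speed limits (rad/s): [2.79, 2.79, 3.14, 3.14, 3.14, 3.14].

## Interface

Orientations are given as a unit quaternion [x, y, z, w].
In Python, from plant import robot, optics, workorder gives the robot as it stands.
- The arm moves only by the tool servo_tool, never from a script. Its argument "increments" is a list that holds one entry, the list of rows, each a list of 7 numbers: the turn, a rotation vector about the world's x, y, z in degrees, then the shift along the world's x, y, z in mm, then the opening, from 0 (shut) to 1 (fully open). A call has 1 to 12 rows; each row is the pose to reach, as a shift and turn from the pose commanded when the call began; what a row does not reach only later rows make up. A row lasts 1/8 s, in which the tool goes at most 62.5 mm and 10.7 degrees, less where a joint would pass 70% of its speed; a pose out of reach is approached as far as the arm can. A call with a gripper value outside its range is refused whole. The fingers move at their own pace and stop on an object; "grip_force" is the grip in N (left out, the last holds). Time passes only in rows, so rows that repeat a pose let the fingers close. It gives the time, the measured TCP pose, the force and the opening at its end, in the units of the state.
- robot.read_state(): the state, without advancing time (a new reading comes with each control period).
- optics.snapshot(name): name is "scene" or "top" or "wrist"; returns the picture (400x640x3 uint8, red, green, blue); there is no depth.
- optics.calibration(name): a dict with "K" (3x3 intrinsics, pixels), "xyz" and "attitude" of the camera in the world. Camera axes: x right, y down, z forward; pixel columns grow to the right and rows downward; lengths in m; the calibration is good to about 2 mm. A picture is of the moment at which its call begins: read the wrist's pose just before it. calibration takes no time and is no camera call; for the wrist camera it gives the pose at the moment of the call.
- workorder.close_job(): hands the job in, once; it reports no verdict.
The state is a dict: "clock": time; "joint_pos": joint angles; "qvel": joint speeds; "joint_torque": joint torques, N m; "position": TCP position; "eef_rot": TCP orientation; "force": force on the tool from outside, world axes, zero at the start; "moment": the same for the moment, N m; "opening": finger opening in m.
Only numpy, scipy, OpenCV 4.12 (cv2) and the standard library are available. Lean on these libraries where they do the work, as an engineer would, in place of code of your own. Each camera call takes 0.05 s, during which the arm holds its last target.

## Task

The cap of the soaking jar on the bench is stuck: break it loose with a hard counter-clockwise twist, spin it off and lay it top up in the middle of the blue tray. Then put every nut driver that lies on the bench tip first down through the jar's mouth and leave it standing in the jar, its tip down at or near the bottom. Do not disturb the screwdriver, the socket and the bolt.

Things in the scene. Friction and masses are not known exactly. Their poses are not given: they have to be found in the camera images.
- jar: the white round soaking jar with blue bands, bolted upright to the bench by a dark 116 mm foot plate 5 mm thick; it never moves. Outside 90 mm across up to its flat shoulder 110 mm up; inside 82 mm wide, floor 6 mm up. Origin at the centre of its underside, z up; its x axis shows where the cap's mark points while the cap is screwed down.
- jar_mouth (a point): centre of the jar's mouth, level with the neck's rim, 126 mm above the bench. The neck stands 16 mm up from the shoulder: 48 mm outside (58 mm over its retaining flanges), 44 mm bore; under the 4 mm thick shoulder the bore widens at once to the full 82 mm.
- cap: the jar's black ribbed round screw cap, orange disc on top: 66 mm across, 36 mm high, 60 g; on the jar at the start, lower edge on the shoulder, top 146 mm above the bench. Origin on its axis half-way up, z up, x towards its mark. The upper 20 mm is solid: grip it across the diameter, up to 10 mm above its origin.
- tray: the shallow blue tray for the cap, fixed, 160 x 160 mm with a lip 10 mm high and floor 5 mm thick. Origin at the centre of its underside; x and y along its sides
- driver_a: blue nut driver: square handle 14 x 14 x 60 mm with a black band, thin round steel shaft (6 mm, 112 mm long), round steel socket head (12 mm across, 18 mm long); 190 mm over all, 50 g; lies flat on the bench at the start. Origin at the handle's centre, 7 mm above the bench; x axis along the tool to the tip, 160 mm away. May be absent (None).
- driver_a_tip (a point): the tip of the blue nut driver: centre of the end face of its socket head
- driver_b: red nut driver: square handle 14 x 14 x 60 mm with a black band, thin round steel shaft (6 mm, 112 mm long), round steel socket head (12 mm across, 18 mm long); 190 mm over all, 50 g; lies flat on the bench at the start. Origin at the handle's centre, 7 mm above the bench; x axis along the tool to the tip, 160 mm away. May be absent (None).
- driver_b_tip (a point): the tip of the red nut driver: centre of the end face of its socket head
- driver_c: yellow nut driver: square handle 14 x 14 x 60 mm with a black band, thin round steel shaft (6 mm, 112 mm long), round steel socket head (12 mm across, 18 mm long); 190 mm over all, 50 g; lies flat on the bench at the start. Origin at the handle's centre, 7 mm above the bench; x axis along the tool to the tip, 160 mm away. May be absent (None).
- driver_c_tip (a point): the tip of the yellow nut driver: centre of the end face of its socket head
- driver_d: green nut driver: square handle 14 x 14 x 60 mm with a black band, thin round steel shaft (6 mm, 112 mm long), round steel socket head (12 mm across, 18 mm long); 190 mm over all, 50 g; lies flat on the bench at the start. Origin at the handle's centre, 7 mm above the bench; x axis along the tool to the tip, 160 mm away. May be absent (None).
- driver_d_tip (a point): the tip of the green nut driver: centre of the end face of its socket head
- screwdriver: bystander: a screwdriver with an orange handle, about 200 mm long, lying beyond the jar; origin under its middle
- socket: bystander: a steel socket standing on the bench, 24 mm across, 30 mm high; origin at its underside
- bolt: bystander: a dark bolt standing on its head, 18 mm across, 36 mm high; origin at its underside
- cap_mark (a point): white mark on the cap's top, 23 mm off its axis. The cap is stuck: it gives way only to a hard twist (0.5 to 1 N m) counter-clockwise seen from above, over the first 0.3 rad, then turns easily. Lugs inside its rim hold it down until it has turned about 0.95 rad; at about 1.35 rad it meets a stop and there lifts straight off. It does not turn clockwise.
Things that resemble listed ones, but are neither listed nor needed, are in the scene too. What is shaped like the driver_b but orange or pink is not meant. There is more than one size of the cap; the one meant has the size given above.

How it is judged:
By the outcome, as a careful person would: the job done as asked, in the order asked, and still so for the second after the job is handed in, with the robot touching nothing.
Of driver_a, driver_b, driver_c, driver_d only 3 to 4 are there at a start; the rules pass over those that are not, and their reading is None.
At some moment in a run one of driver_a, driver_b, driver_c, driver_d may be knocked a few centimetres aside while the robot is not near it.
Once in a run the grip may slacken for a moment while it holds something.
It also fails if it takes over 210 s, if anything falls off the work surface, if the arm or the gripper's body presses on something with over 40 N, if the wrist force passes 120 N, or if a joint passes its speed limit or range.

## Working session

There is one attempt and no reset: what is moved stays moved. The work goes in short steps, Python scripts to look and compute and a tool call to move; the robot and the scene stay as the last step left them, time stands still between calls to the robot, and variables do not carry over. Pictures are saved under pics/ and viewed, and the job is handed in when it is done.

Besides the shell and the picture viewer there is one more tool, called as name(argument=value, ...), one argument or row to a line, values as JSON. servo_tool: Moves the arm, as the interface text tells. Its arguments: {"type":"object","properties":{"increments":{"type":"array","items":{"type":"array","items":{"type":"array","items":{"type":"number"}}}},"grip_force":{"type":"number"}},"required":["increments"]}

```bash
mkdir -p pics; ls
cat > h.py <<'E'
import numpy as np, cv2
from scipy.spatial.transform import Rotation as R
from plant import robot, optics, workorder
def snap(n,fn):
    c=optics.calibration(n); im=optics.snapshot(n); cv2.imwrite('pics/'+fn,im[:,:,::-1]); return im,c
def rot(c):
    a=np.array(c['attitude'],float)
    return a if a.shape==(3,3) else R.from_quat(a).as_matrix()
def ray(c,u,v,z):
    d=rot(c)@np.linalg.inv(np.array(c['K']))@np.array([u,v,1.]); o=np.array(c['xyz']); return o+d*(z-o[2])/d[2]
def proj(c,p):
    q=np.array(c['K'])@(rot(c).T@(np.array(p)-np.array(c['xyz']))); return q[:2]/q[2]
E
python3 - <<'E'
from h import *
print(robot.read_state())
for n in ['top','scene','wrist']:
    im,c=snap(n,n+'0.png'); print(n,c)
E
```

```text
pics
{'clock': 0.0, 'joint_pos': array([ 1.23790960e+00,  8.79626236e-02,  1.37222727e+00, -3.51297578e-05,
        1.68359052e+00, -1.03089625e-01]), 'qvel': array([ 3.41554757e-05,  2.21155328e-03, -2.11191931e-04, -3.72128012e-04,
        6.67083034e-04, -6.10170113e-04]), 'joint_torque': array([ 1.13737558e-03, -3.40195835e+01, -3.02423537e+01,  7.18402234e-02,
        3.31817509e-02, -2.15054274e-04]), 'position': array([0.12511256, 0.53502647, 0.2043137 ]), 'eef_rot': array([ 0.55445281,  0.43873326, -0.44002455, -0.55360057]), 'force': array([-0.02785047,  0.49872618, -0.30835909]), 'moment': array([ 0.01645169,  0.02119234, -0.00123324]), 'opening': 0.09408065526799193}
top {'K': array([[416.17652625,   0.        , 315.90342075],
       [  0.        , 416.17652625, 194.92545208],
       [  0.        ,   0.        ,   1.        ]]), 'xyz': array([0.42548372, 0.02656745, 1.08719283]), 'attitude': array([-0.70418965,  0.70862241, -0.02626308,  0.03579753])}
scene {'K': array([[366.9215717 ,   0.        , 319.69962323],
       [  0.        , 366.9215717 , 197.84543387],
       [  0.        ,   0.        ,   1.        ]]), 'xyz': array([ 0.93520412, -0.47022246,  0.704767  ]), 'attitude': array([ 0.86074107,  0.29488193, -0.14211464, -0.38983699])}
wrist {'K': array([[349.14768409,   0.        , 312.98446272],
       [  0.        , 349.14768409, 202.12043425],
       [  0.        ,   0.        ,   1.        ]]), 'xyz': array([0.05069996, 0.55380038, 0.38362183]), 'attitude': array([0.77640877, 0.61550625, 0.0834978 , 0.10662826])}
```

View pics/top0.png

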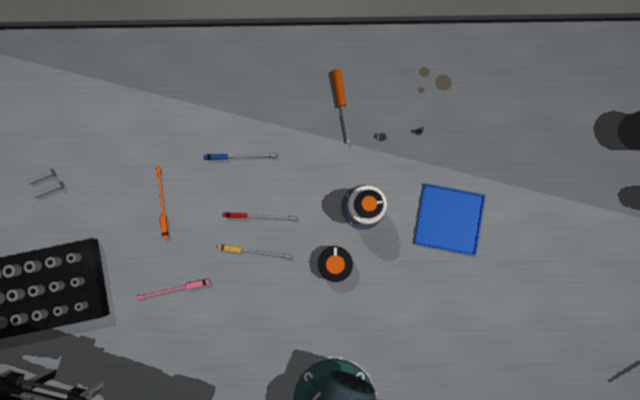

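View pics/scene0.png

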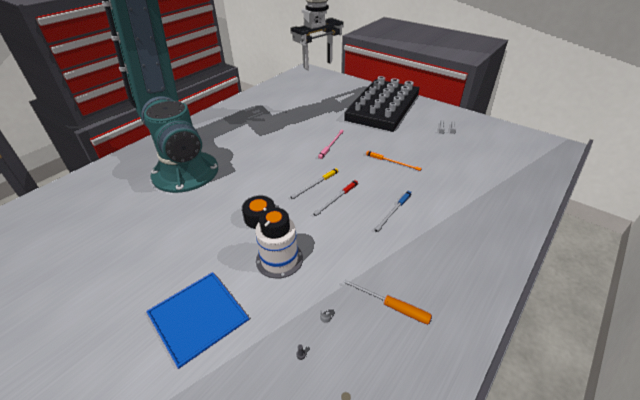

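View pics/wrist0.png

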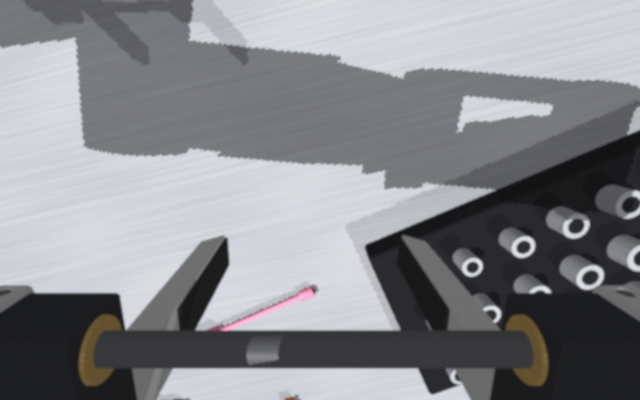

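Top view: there are three nut drivers, blue (204–277,156), red (223–296,216) and yellow (217–290,250). There is no green one. Orange (163,200) and pink (175,289) are the lookalikes. There are two caps: one on the jar at (369,204), and one lying on the bench at (335,264), which is a decoy. The tray is at (449,219). I'll measure and confirm in crops.

```bash
cat > det.py <<'E'
from h import *
def blobs(im,name,lo=30):
    hsv=cv2.cvtColor(im,cv2.COLOR_RGB2HSV)
    rng={'blue':((100,120,40),(125,255,255)),'red':((0,150,60),(5,255,255)),'red2':((172,150,60),(180,255,255)),'yellow':((20,120,80),(32,255,255)),'orange':((6,150,80),(17,255,255))}[name]
    m=cv2.inRange(hsv,*[np.array(x) for x in rng])
    n,l,s,ce=cv2.connectedComponentsWithStats(m)
    return [(tuple(s[i]),ce[i],(l==i)) for i in range(1,n) if s[i][4]>=lo]
E
python3 - <<'E'
from det import *
im=cv2.imread('pics/top0.png')[:,:,::-1].copy();c=optics.calibration('top')
for n in ['blue','red','red2','yellow','orange']:
    for s,ce,m in blobs(im,n,10): print(n,s,ce.round(1),ray(c,*ce,0.007).round(4))
cv2.imwrite('pics/crop_t.png',cv2.resize(im[135:290,190:400,::-1],None,fx=3.7,fy=3.7,interpolation=cv2.INTER_CUBIC))
im=cv2.imread('pics/scene0.png')
cv2.imwrite('pics/crop_s.png',cv2.resize(im[130:290,230:420],None,fx=3.7,fy=3.7,interpolation=cv2.INTER_CUBIC))
E
```

```text
blue (np.int32(205), np.int32(155), np.int32(3), np.int32(4), np.int32(12)) [206.  156.5] [0.6243 0.3301 0.007 ]
blue (np.int32(210), np.int32(154), np.int32(17), np.int32(5), np.int32(74)) [218.4 156.3] [0.6246 0.2972 0.007 ]
blue (np.int32(414), np.int32(184), np.int32(71), np.int32(71), np.int32(3865)) [449.2 218.9] [ 0.456  -0.3029  0.007 ]
blue (np.int32(346), np.int32(198), np.int32(2), np.int32(9), np.int32(10)) [346.4 201.9] [ 0.5019 -0.0383  0.007 ]
red (np.int32(224), np.int32(213), np.int32(3), np.int32(4), np.int32(10)) [225.  214.2] [0.4719 0.2778 0.007 ]
red (np.int32(229), np.int32(213), np.int32(18), np.int32(5), np.int32(75)) [237.5 215. ] [0.4695 0.2452 0.007 ]
yellow (np.int32(224), np.int32(246), np.int32(18), np.int32(6), np.int32(76)) [232.6 248.5] [0.3832 0.2569 0.007 ]
orange (np.int32(333), np.int32(69), np.int32(13), np.int32(37), np.int32(298)) [338.8  87. ] [ 0.8087 -0.0219  0.007 ]
orange (np.int32(156), np.int32(167), np.int32(12), np.int32(66), np.int32(212)) [161.7 205.3] [0.4961 0.4441 0.007 ]
orange (np.int32(361), np.int32(195), np.int32(16), np.int32(17), np.int32(210)) [368.7 203.1] [ 0.4985 -0.0961  0.007 ]
orange (np.int32(163), np.int32(235), np.int32(5), np.int32(3), np.int32(15)) [165. 236.] [0.4163 0.4333 0.007 ]
orange (np.int32(326), np.int32(255), np.int32(19), np.int32(19), np.int32(302)) [334.9 264.1] [ 0.342 -0.007  0.007]
```

View pics/crop_t.png

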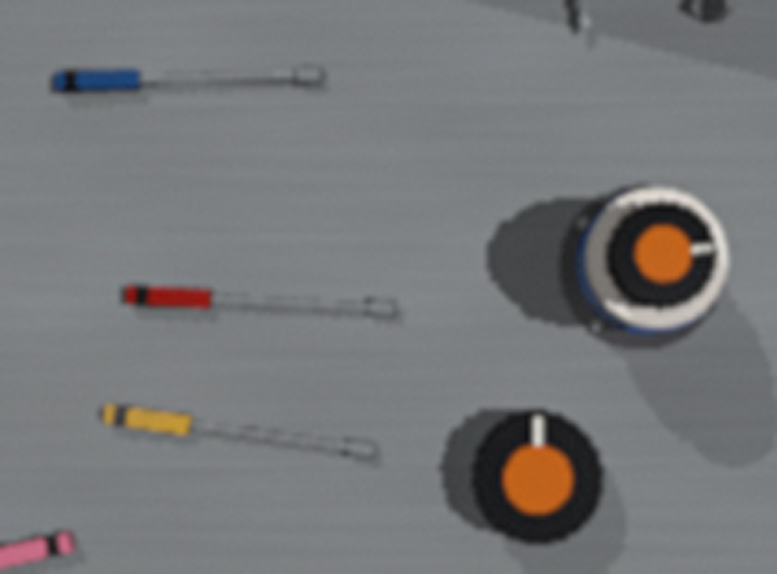

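View pics/crop_s.png

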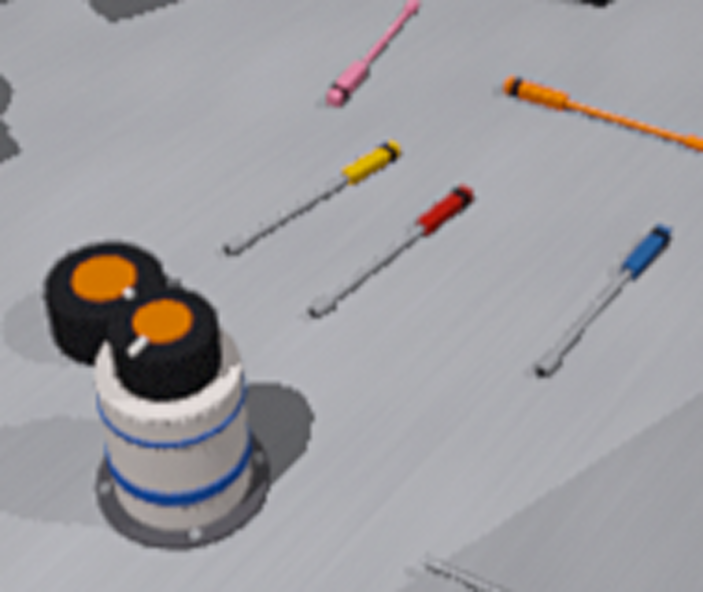

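The crop confirms it. The smaller cap, on the jar with its mark pointing image-right, is the one meant. The one on the bench is bigger. Next I'll triangulate the cap and measure the tool axes.

Run:
```python
from det import *
s=robot.read_state(); print(R.from_quat(s['eef_rot']).as_matrix().round(3))
A={}
for n in ['top','scene']:
    im=cv2.imread(f'pics/{n}0.png')[:,:,::-1].copy();c=optics.calibration(n)
    for s,ce,m in blobs(im,'orange',100):
        cnt=max(cv2.findContours(m.astype(np.uint8),0,2)[0],key=cv2.contourArea)
        h=cv2.convexHull(cnt); e=cv2.fitEllipse(h) if len(h)>=5 else None
        M=cv2.moments(h); hc=(M['m10']/M['m00'],M['m01']/M['m00'])
        print(n,np.round(hc,1),[np.round(x,1) for x in e],'z.146',ray(c,*hc,0.146).round(4),'z.036',ray(c,*hc,.04).round(4))
    for s,ce,m in blobs(im,'blue',1000):
        cnt=max(cv2.findContours(m.astype(np.uint8),0,2)[0],key=cv2.contourArea)
        ap=cv2.minAreaRect(cnt) if n=='top' else None
        q=cv2.approxPolyDP(cnt,8,True)[:,0]; print('tray',[ray(c,*p,0.01).round(3) for p in q],np.mean([ray(c,*p,0.01) for p in q],0))
    # white mark on cap
    hsv=cv2.cvtColor(im,cv2.COLOR_RGB2HSV)
# mark top
c=optics.calibration('top'); 
print('mark',ray(c,190+705/3.7,135+248/3.7,.146))
```

```text
[[ 0.228 -0.001 -0.974]
 [ 0.974 -0.002  0.228]
 [-0.002 -1.     0.   ]]
top [338.9  87.2] [array([339.,  88.]), array([ 9.1, 47.2]), np.float64(171.4)] z.146 [ 0.7591 -0.0157  0.146 ] z.036 [ 0.7966 -0.0205  0.04  ]
top [161.2 201.8] [array([161.1, 200.6]), array([ 8.5, 71.2]), np.float64(174.1)] z.146 [0.4951 0.3916 0.146 ] z.036 [0.503  0.4327 0.04  ]
top [368.8 203. ] [array([369., 203.]), array([16.1, 16.2]), np.float64(76.9)] z.146 [ 0.4892 -0.0805  0.146 ] z.036 [ 0.4963 -0.0925  0.04  ]
top [334.9 264. ] [array([335., 264.]), array([19.7, 19.8]), np.float64(37.2)] z.146 [ 0.353  -0.0026  0.146 ] z.036 [ 0.3449 -0.0059  0.04  ]
tray [array([ 0.547, -0.24 ,  0.01 ]), array([ 0.395, -0.21 ,  0.01 ]), array([ 0.366, -0.365,  0.01 ]), array([ 0.517, -0.394,  0.01 ])] [ 0.45626905 -0.30200089  0.01      ]
scene [392.7 160.5] [array([393.4, 160.8]), array([ 5.9, 58. ]), np.float64(107.3)] z.146 [0.5908 0.2631 0.146 ] z.036 [0.5255 0.4022 0.04  ]
scene [257.5 204.9] [array([257.5, 204.8]), array([12.6, 17.9]), np.float64(80.6)] z.146 [ 0.4328 -0.0748  0.146 ] z.036 [3.375e-01 2.000e-04 4.000e-02]
scene [273.5 216.4] [array([273.5, 216.3]), array([11.8, 16.2]), np.float64(84.8)] z.146 [ 0.4882 -0.0802  0.146 ] z.036 [ 0.4035 -0.0062  0.04  ]
scene [408.  309.5] [array([407.8, 309.5]), array([13.7, 55.9]), np.float64(114.1)] z.146 [ 0.8317 -0.1074  0.146 ] z.036 [ 0.812  -0.0386  0.04  ]
tray [array([ 0.399, -0.211,  0.01 ]), array([ 0.366, -0.364,  0.01 ]), array([ 0.523, -0.396,  0.01 ]), array([ 0.552, -0.244,  0.01 ])] [ 0.46008948 -0.30375005  0.01      ]
mark [ 0.49124061 -0.10710707  0.146     ]
```

servo_tool(
  increments=[
    [[0,0,-110,364,-616,10,1],[0,0,-110,364,-616,10,1],[0,0,-110,364,-616,10,1],[0,0,-110,364,-616,10,1],[0,0,-110,364,-616,10,1],[0,0,-110,364,-616,10,1],[0,0,-110,364,-616,10,1],[0,0,-110,364,-616,10,1],[0,0,-110,364,-616,10,1],[0,0,-110,364,-616,10,1],[0,0,-110,364,-616,10,1],[0,0,-110,364,-616,10,1]],
  ],
  grip_force=60,
)

```text
clock: 1.65
position: [0.4899, -0.0834, 0.2146]
eef_rot: [0.677, -0.203, 0.203, -0.677]
force: [-0.3, 0.6, 0.5]
opening: 0.0941
```

servo_tool(
  increments=[
    [[0,0,0,0,0,0,1],[0,0,0,0,0,0,1]],
  ],
)

```text
clock: 1.9
position: [0.4888, -0.0797, 0.2152]
eef_rot: [-0.678, 0.202, -0.201, 0.678]
force: [-0.5, 0.3, 0.0]
opening: 0.094
```

Run:
```python
from det import *
s=robot.read_state(); print(s['position'],s['joint_pos'].round(3)); print(R.from_quat(s['eef_rot']).as_matrix().round(3))
im,c=snap('wrist','w1.png')
for sx,ce,m in blobs(im,'orange',100):
    print(sx,ce,ray(c,*ce,.146))
print(proj(c,[.489,-.08,.146]))
```

```text
[ 0.48878844 -0.07968099  0.2152285 ] [-0.276 -0.036  1.478  0.     1.701  0.302]
[[ 0.837 -0.001  0.547]
 [-0.547  0.001  0.837]
 [-0.001 -1.     0.   ]]
(np.int32(132), np.int32(178), np.int32(47), np.int32(45), np.int32(1632)) [155.01654412 200.16973039] [ 0.39845839 -0.00651627  0.146     ]
(np.int32(289), np.int32(193), np.int32(47), np.int32(45), np.int32(1657)) [311.76765238 214.55099578] [ 0.48910032 -0.07903512  0.146     ]
[312.36367014 215.65392002]
```

View pics/w1.png

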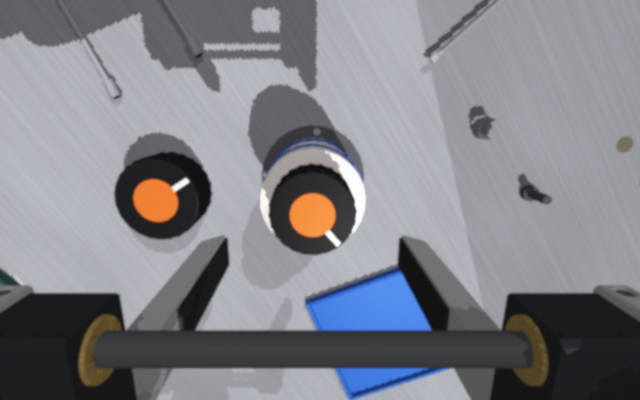

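The cap is centred between the open fingers at (312,214), so I'll go down and grip it.

servo_tool(
  increments=[
    [[0,0,0,0,0,-50,1],[0,0,0,0,0,-90,1],[0,0,0,0,0,-98,1],[0,0,0,0,0,-98,1],[0,0,0,0,0,-98,0.6],[0,0,0,0,0,-98,0.6],[0,0,0,0,0,-98,0.5],[0,0,0,0,0,-98,0.5],[0,0,0,0,0,-98,0.5],[0,0,0,0,0,-98,0.5],[0,0,0,0,0,-98,0.5]],
  ],
  grip_force=60,
)

```text
clock: 3.32
position: [0.4887, -0.0797, 0.1186]
eef_rot: [-0.677, 0.202, -0.201, 0.678]
force: [-3.4, 1.7, 6.2]
opening: 0.0657
```

servo_tool(
  increments=[
    [[0,0,4,0,0,0,0],[0,0,8,0,0,0,0],[0,0,12,0,0,0,0],[0,0,16,0,0,0,0],[0,0,20,0,0,0,0],[0,0,24,0,0,0,0],[0,0,28,0,0,0,0],[0,0,32,0,0,0,0]],
  ],
)

```text
clock: 4.32
position: [0.4882, -0.0795, 0.1197]
eef_rot: [-0.706, 0.007, -0.006, 0.708]
force: [-7.1, 2.6, 10.9]
opening: 0.0659
```

Run:
```python
from det import *
s=robot.read_state(); print(s['position'],s['joint_pos'].round(3),s['moment'],s['force']); print(R.from_quat(s['eef_rot']).as_matrix().round(3))
im,c=snap('top','t2.png'); snap('scene','s2.png')
im2,c2=snap('wrist','w2.png')
```

```text
[ 0.4882074  -0.07951998  0.11971786] [-2.770e-01 -1.000e-03  1.634e+00  1.000e-03  1.511e+00 -2.590e-01] [ 0.63514776  1.45252956 -0.27319164] [-7.13865854  2.60411214 10.93901696]
[[ 1.    -0.002  0.019]
 [-0.019  0.002  1.   ]
 [-0.002 -1.     0.002]]
```

View pics/w2.png

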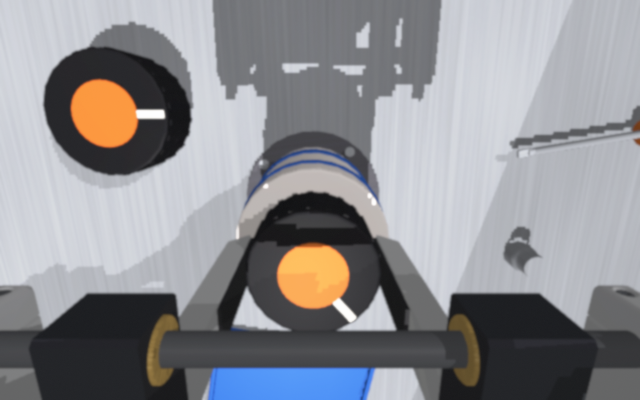

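The mark kept its angle to the gripper, so the cap turned with the fingers. I'll carry on to the stop.

servo_tool(
  increments=[
    [[0,0,8,0,0,0,0],[0,0,16,0,0,0,0],[0,0,24,0,0,0,0],[0,0,32,0,0,0,0],[0,0,38,0,0,0,0],[0,0,43,0,0,0,0],[0,0,47,0,0,0,0],[0,0,47,0,0,0,0]],
  ],
)

```text
clock: 5.48
position: [0.4874, -0.0795, 0.1186]
eef_rot: [-0.65, -0.274, 0.276, 0.653]
force: [-7.5, 3.9, 7.9]
opening: 0.0655
```

Run:
```python
from det import *
s=robot.read_state(); print(s['position'],s['joint_pos'].round(3),s['moment'],s['force']); print(R.from_quat(s['eef_rot']).as_matrix().round(3))
im2,c2=snap('wrist','w3.png')
```

```text
[ 0.48736331 -0.07945407  0.11856646] [-2.770e-01 -1.000e-03  1.635e+00  1.000e-03  1.511e+00 -1.076e+00] [ 0.51641596  1.58712901 -0.63711807] [-7.53431453  3.93874331  7.87127154]
[[ 0.698 -0.004 -0.716]
 [ 0.716  0.002  0.698]
 [-0.001 -1.     0.004]]
```

View pics/w3.png

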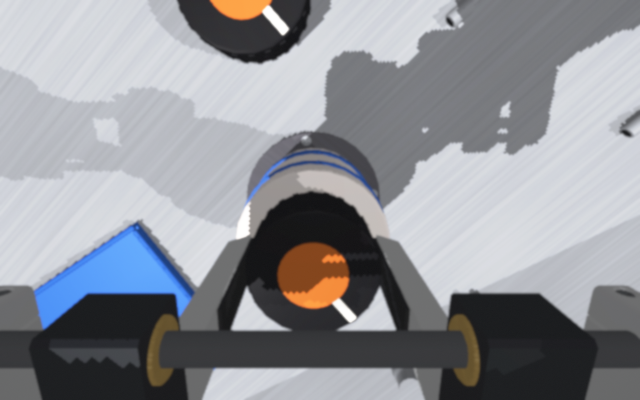

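servo_tool(
  increments=[
    [[0,0,-1,0,0,5,0],[0,0,-1,0,0,15,0],[0,0,-1,0,0,25,0],[0,0,-1,0,0,40,0],[0,0,-1,0,0,40,0]],
  ],
)

```text
clock: 6.15
position: [0.4912, -0.0812, 0.1605]
eef_rot: [0.655, 0.271, -0.268, -0.652]
force: [-0.3, -0.5, -2.0]
opening: 0.0655
```

Run:
```python
from det import *
s=robot.read_state(); print(s['position'],s['joint_pos'].round(3),s['moment'],s['force'],s['opening'])
im2,c2=snap('scene','s4.png')
```

```text
[ 0.49119188 -0.08118646  0.1604905 ] [-0.278 -0.021  1.571 -0.     1.585 -1.06 ] [-0.08730208  0.04921601 -0.01752987] [-0.30867384 -0.48817433 -2.00052622] 0.06550860689081407
```

View pics/s4.png

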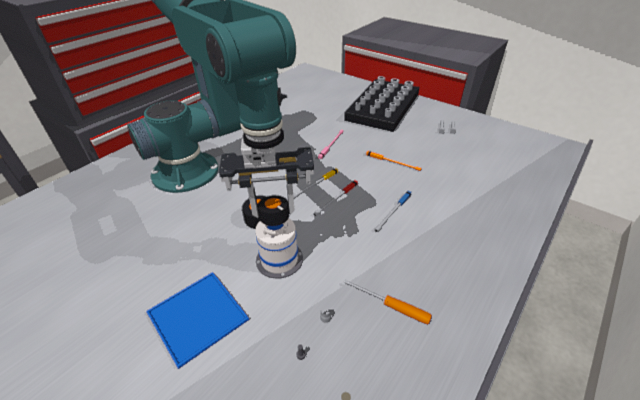

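The cap is off and in the gripper at (268,210). Next I'll carry it to the tray.

servo_tool(
  increments=[
    [[0,0,0,0,0,25,0],[0,0,0,-8,-55,30,0],[0,0,0,-16,-110,30,0],[0,0,0,-24,-170,30,0],[0,0,0,-31,-223,20,0],[0,0,0,-31,-223,-40,0],[0,0,0,-31,-223,-90,0],[0,0,0,-31,-223,-120,0],[0,0,0,-31,-223,-130,0],[0,0,0,-31,-223,-130,0]],
  ],
)

```text
clock: 7.45
position: [0.4583, -0.3035, 0.0274]
eef_rot: [-0.654, -0.27, 0.27, 0.654]
force: [-0.4, -0.2, -0.4]
opening: 0.0656
```

Run:
```python
from det import *
s=robot.read_state(); print(s['position'],s['joint_pos'].round(3),s['force'],s['opening'])
im2,c2=snap('scene','s5.png');snap('wrist','w5.png')
```

```text
[ 0.4582796  -0.3034682   0.02744922] [-0.688  0.19   1.618 -0.     1.334 -1.471] [-0.41998518 -0.18402131 -0.42116805] 0.06561497413105347
```

View pics/s5.png

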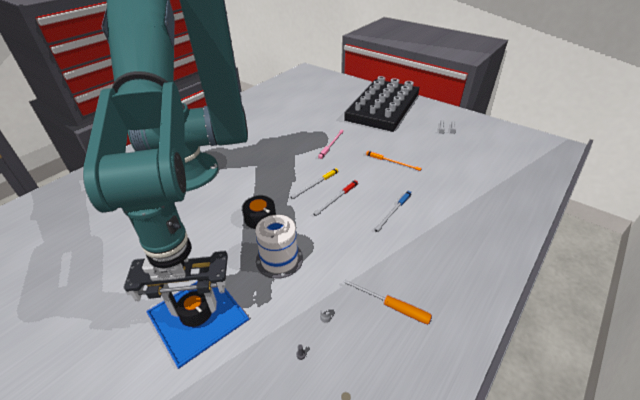

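View pics/w5.png

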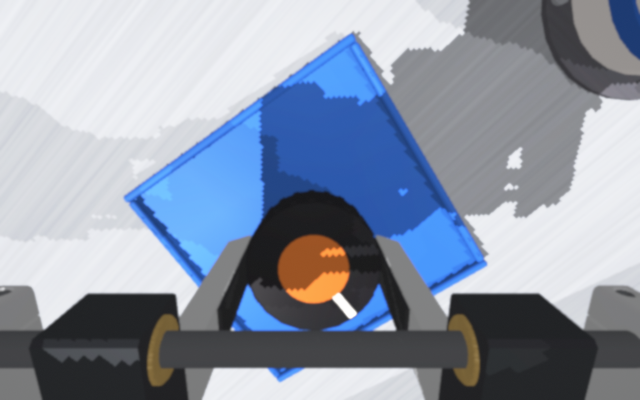

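Lowering 14 mm, then releasing with a moderate opening.

servo_tool(
  increments=[
    [[0,0,0,0,0,-8,0],[0,0,0,0,0,-13,0],[0,0,0,0,0,-13,0],[0,0,0,0,0,-13,0]],
  ],
)

```text
clock: 8.05
position: [0.4592, -0.3043, 0.0155]
eef_rot: [0.655, 0.27, -0.269, -0.653]
force: [1.1, -1.6, 3.0]
opening: 0.0658
```

servo_tool(
  increments=[
    [[0,0,0,0,0,-1,0],[0,0,0,0,0,-1,0.8],[0,0,0,0,0,-1,0.9],[0,0,0,0,0,-1,0.95],[0,0,0,0,0,-1,0.95],[0,0,0,0,0,40,0.95],[0,0,0,0,0,100,0.95],[0,0,0,0,0,160,0.95],[0,0,0,0,0,200,0.95],[0,0,0,0,0,200,0.95]],
  ],
)

```text
clock: 9.3
position: [0.4599, -0.3047, 0.2192]
eef_rot: [0.656, 0.271, -0.268, -0.651]
force: [-0.2, -0.1, -0.0]
opening: 0.089
```

Run:
```python
from det import *
s=robot.read_state(); print(s['position'],s['joint_pos'].round(3),s['force'],s['opening'])
im,c=snap('top','t6.png'); im2,c2=snap('scene','s6.png');
hsv=cv2.cvtColor(im2,cv2.COLOR_RGB2HSV)
for I,C in((im,c),(im2,c2)):
  for sx,ce,m in blobs(I,'orange',80): print(ce,ray(C,*ce,.041))
```

```text
[ 0.45990914 -0.30469903  0.21920739] [-0.688  0.082  1.35   0.     1.701 -1.471] [-0.1549903  -0.1483675  -0.00901353] 0.08899279777677221
[338.59744409  86.98402556] [ 0.79685655 -0.0197302   0.041     ]
[161.69047619 205.6047619 ] [0.49317398 0.43092131 0.041     ]
[454.14457831 216.8313253 ] [ 0.46025106 -0.30498911  0.041     ]
[335.13888889 264.37152778] [ 0.34400681 -0.00640713  0.041     ]
[390.92857143 160.13392857] [0.52064926 0.39928962 0.041     ]
[257.3255814  204.63953488] [ 3.37462158e-01 -1.22160524e-04  4.10000000e-02]
[406.70524017 308.9628821 ] [ 0.80953602 -0.03970563  0.041     ]
[193.09722222 306.97222222] [ 0.45913935 -0.30440775  0.041     ]
```

View pics/s6.png

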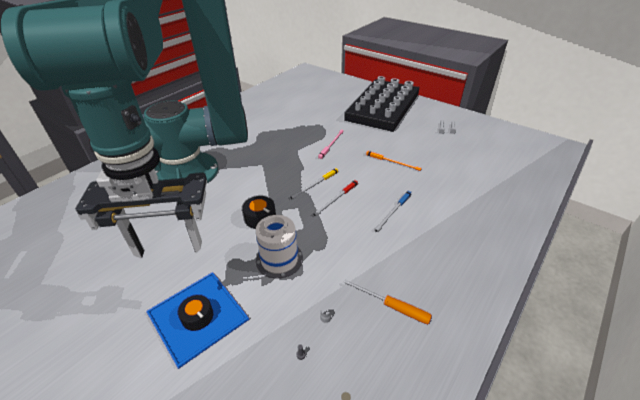

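View pics/t6.png

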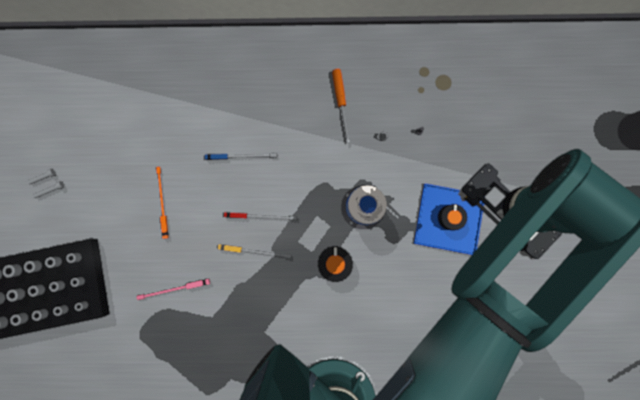

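The cap sits top up at (0.460,-0.305), and the tray centre is (0.458,-0.303). Now I'll locate the drivers.

```bash
cat > drv.py <<'E'
from det import *
def handle(im,c,col,near=None):
    """handle line from colour mask incl. end piece: returns mid & angle (image PCA->world), colour extents"""
    out=[]
    hsv=cv2.cvtColor(im,cv2.COLOR_RGB2HSV)
    pts=[]
    for nm in ([col] if col!='red' else ['red','red2']):
        for s,ce,m in blobs(im,nm,6):
            w=ray(c,*ce,.014)
            if near is None or np.hypot(*(w[:2]-near))<.07: pts.append(np.argwhere(m)[:,::-1])
    p=np.vstack(pts).astype(float)
    W=np.array([ray(c,*q,.012)[:2] for q in p])
    r=cv2.minAreaRect(W.astype(np.float32)*1000)
    return W,r
E
python3 - <<'E'
from drv import *
c=optics.calibration('top'); im=cv2.imread('pics/top0.png')[:,:,::-1]
for col,near,a,b in (('blue',(.62,.31),(203.5,156.9),(278.1,155.5)),('red',(.47,.26),(222.7,214.5),(298.1,218.8)),('yellow',(.38,.27),(217,246.6),(292.7,256.6))):
    A=ray(c,*a,.007)[:2];B=ray(c,*b,.007)[:2];d=B-A;L=np.hypot(*d);d/=L
    W,r=handle(cv2.imread('pics/t6.png')[:,:,::-1].copy(),c,col,np.array(near))
    print(col,'end',A.round(4),'tip',B.round(4),'len',L.round(4),'ang',np.degrees(np.arctan2(d[1],d[0])).round(1),'grasp',(A+d*.010).round(4),'rect',np.round(r[0],1),np.round(r[1],1),round(r[2],1))
E
```

```text
blue end [0.6233 0.3367] tip [0.6254 0.1398] len 0.197 ang -89.4 grasp [0.6234 0.3267] rect [624.5 303.7] [55.5 10.6] 89.5
red end [0.4711 0.2838] tip [0.4588 0.0874] len 0.1968 ang -93.6 grasp [0.4705 0.2738] rect [469.4 250.7] [57.3 10.4] 89.6
yellow end [0.3882 0.2974] tip [0.3617 0.1015] len 0.1977 ang -97.7 grasp [0.3869 0.2875] rect [384.7 264.3] [59.6 12.6] 81.7
```

servo_tool(
  increments=[
    [[0,0,-44,166,627,-15,0.5],[0,0,-44,166,627,-15,0.5],[0,0,-44,166,627,-15,0.5],[0,0,-44,166,627,-15,0.5],[0,0,-44,166,627,-15,0.5],[0,0,-44,166,627,-15,0.5],[0,0,-44,166,627,-15,0.5],[0,0,-44,166,627,-15,0.5],[0,0,-44,166,627,-15,0.5],[0,0,-44,166,627,-15,0.5],[0,0,-44,166,627,-15,0.5],[0,0,-44,166,627,-15,0.5]],
  ],
  grip_force=40,
)

```text
clock: 10.9
position: [0.6226, 0.3264, 0.1936]
eef_rot: [0.708, 0.004, -0.009, -0.706]
force: [0.2, -0.9, -0.9]
opening: 0.0472
```

servo_tool(
  increments=[
    [[0,0,0,0,0,0,0.5],[0,0,0,0,0,0,0.5]],
  ],
)

```text
clock: 11.15
position: [0.6242, 0.3218, 0.1991]
eef_rot: [0.707, 0.004, -0.005, -0.707]
force: [0.9, -0.5, -0.7]
opening: 0.0473
```

Run:
```python
from drv import *
s=robot.read_state(); print(s['position'],s['joint_pos'].round(3),s['opening']); print(R.from_quat(s['eef_rot']).as_matrix().round(3))
im,c=snap('wrist','w7.png'); imt,ct=snap('top','t7.png')
W,r=handle(im,c,'blue',np.array([.62,.31])); print('wrist',r)
W,r=handle(imt,ct,'blue',np.array([.62,.31])); print('top',r)
print(proj(c,[.6245,.3237,.007]))
```

```text
[0.62417146 0.32184397 0.19914466] [ 0.396  0.438  0.952 -0.     1.752  0.383] 0.04730137396228727
[[ 1.    -0.001 -0.013]
 [ 0.013 -0.001  1.   ]
 [-0.001 -1.    -0.001]]
wrist ((625.25, 305.34649658203125), (11.725887298583984, 59.34708786010742), 0.4298434555530548)
top ((624.525146484375, 303.6999816894531), (55.47881317138672, 10.622265815734863), 89.53482818603516)
[311.92062419 178.49215164]
```

View pics/w7.png

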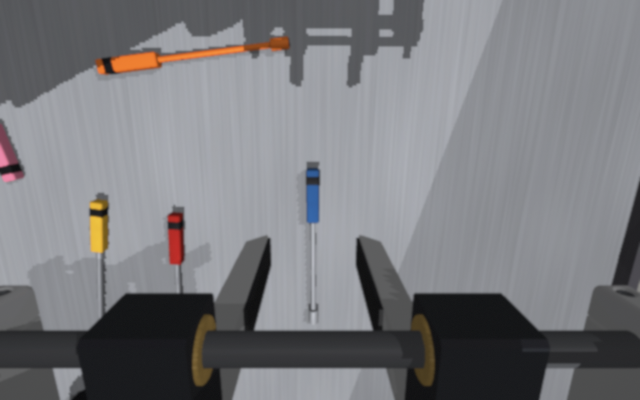

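The blue handle is at (313,195) and lines up between the fingers. I'll descend and grip it near its end.

servo_tool(
  increments=[
    [[0,0,0,1,1,-60,0.5],[0,0,0,1,1,-120,0.5],[0,0,0,1,1,-165,0.5],[0,0,0,1,1,-190,0.5],[0,0,0,1,1,-196,0.5],[0,0,0,1,1,-196,0.5],[0,0,0,1,1,-196,0.25],[0,0,0,1,1,-196,0],[0,0,0,1,1,-196,0],[0,0,0,1,1,-196,0],[0,0,0,1,1,-196,0],[0,0,0,1,1,-196,0]],
  ],
  grip_force=45,
)

```text
clock: 12.75
position: [0.6254, 0.3247, 0.0038]
eef_rot: [-0.707, -0.005, 0.005, 0.707]
force: [-1.3, 0.5, 1.2]
opening: 0.0135
```

servo_tool(
  increments=[
    [[0,0,0,0,0,50,0],[0,0,0,0,0,110,0],[0,0,0,0,0,170,0],[0,0,0,-20,-40,220,0],[10,0,0,-40,-80,250,0],[20,0,0,-60,-120,270,0],[30,0,0,-80,-160,270,0],[40,0,0,-100,-200,270,0],[40,0,0,-110,-220,270,0],[40,0,0,-110,-220,270,0]],
  ],
)

```text
clock: 14.0
position: [0.5153, 0.1026, 0.2729]
eef_rot: [-0.423, -0.005, 0.001, 0.906]
force: [0.6, 0.2, -0.0]
opening: 0.0134
```

Run:
```python
from drv import *
s=robot.read_state(); print(s['position'],s['joint_pos'].round(3),s['opening']); print(R.from_quat(s['eef_rot']).as_matrix().round(3))
im,c=snap('scene','s8.png')
```

```text
[0.51528483 0.10260936 0.27289497] [-0.341  0.044  1.446  0.682  1.849 -0.223] 0.013396690090283337
[[ 1.     0.002 -0.01 ]
 [ 0.007  0.643  0.766]
 [ 0.008 -0.766  0.643]]
```

View pics/s8.png

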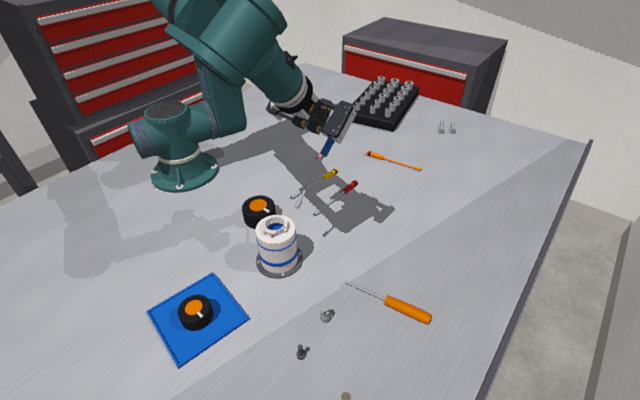

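Kinematics behave as expected (q4 0.68 and rising). I'll work out the insertion pose.

```bash
cat > ins.py <<'E'
from h import *
J=np.array([.489,-.080])
def pose(yaw,lean,rim,tipz,along=.180,back=.004):
    """TCP for driver held; rim = offset of axis at rim height; tipz tip height"""
    Rm=R.from_euler('z',yaw,degrees=True)
    t=Rm.apply([0,np.cos(np.radians(lean)),-np.sin(np.radians(lean))]); u=Rm.apply([0,-np.sin(np.radians(lean)),-np.cos(np.radians(lean))])
    P=np.array([J[0]+rim[0],J[1]+rim[1],.126])
    tipf=P+u*(P[2]-.006)/(-u[2])           # tip on floor
    tip=tipf+np.array([0,0,tipz-.006]) # purely vertical above
    g=tip-u*along
    return g+t*back, tipf
def turn(dz,dx): # Rz(dz)*Rx(dx)
    return (R.from_euler('z',dz,degrees=True)*R.from_euler('x',dx,degrees=True)).as_rotvec(degrees=True).round(2)
E
python3 - <<'E'
from ins import *
print(turn(15,40))
for tz in (.15,.024): print(pose(15,10,(-.012,.008),tz))
E
```

```text
[39.77  5.24 14.38]
(array([ 0.47336704, -0.05844162,  0.3265708 ]), array([ 0.48247641, -0.09243825,  0.006     ]))
(array([ 0.47336704, -0.05844162,  0.2005708 ]), array([ 0.48247641, -0.09243825,  0.006     ]))
```

servo_tool(
  increments=[
    [[8,1,3,-5,-10,60,0],[16,2.1,5.8,-10,-40,75,0],[24,3.1,8.6,-20,-80,75,0],[32,4.2,11.5,-30,-120,75,0],[39.8,5.2,14.4,-42,-163,75,0],[39.8,5.2,14.4,-42,-163,75,0],[39.8,5.2,14.4,-42,-163,75,0],[39.8,5.2,14.4,-42,-163,75,0]],
  ],
)

```text
clock: 15.05
position: [0.4734, -0.0567, 0.3501]
eef_rot: [-0.087, -0.021, 0.132, 0.987]
force: [-0.1, -0.1, -0.3]
opening: 0.0132
```

Run:
```python
from ins import *
s=robot.read_state(); print(s['position'],s['joint_pos'].round(3),s['opening']); print(R.from_quat(s['eef_rot']).as_matrix().round(3))
im,c=snap('scene','s9.png'); im,c=snap('top','t9.png'); snap('wrist','w9.png')
p,_=pose(15,10,(-.012,.008),.15)
im=cv2.imread('pics/s9.png'); cv2.imwrite('pics/s9c.png',cv2.resize(im[100:300,180:420],None,fx=3.2,fy=2.9))
im=cv2.imread('pics/t9.png'); cv2.imwrite('pics/t9c.png',cv2.resize(im[130:290,270:470],None,fx=3.7,fy=3.7))
```

```text
[ 0.47340315 -0.05665756  0.35008459] [-0.688  0.447  1.214  1.16   2.469 -0.4  ] 0.013243650870675682
[[ 0.964 -0.257 -0.064]
 [ 0.264  0.95   0.166]
 [ 0.018 -0.177  0.984]]
```

View pics/s9c.png

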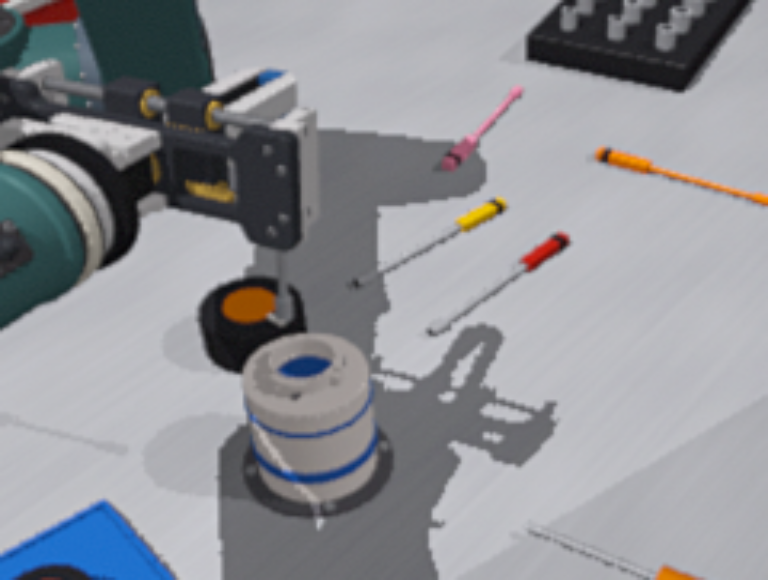

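View pics/t9c.png

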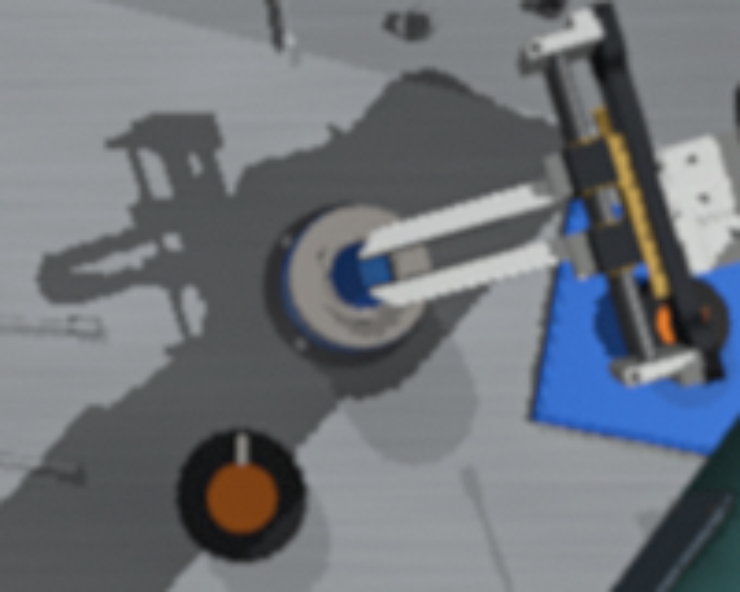

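View pics/w9.png

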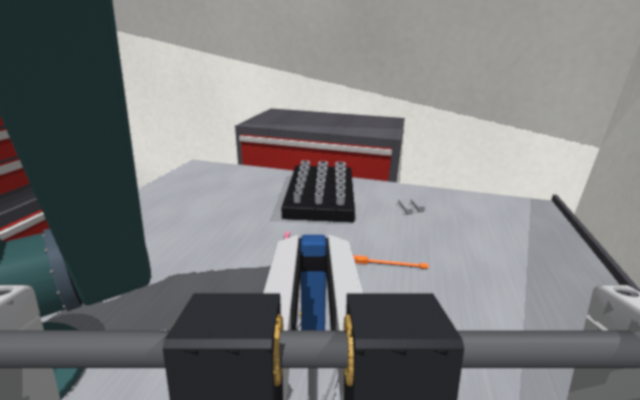

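```bash
cat >> ins.py <<'E'
def tipnow(s=None,along=.180,back=.004):
    s=s or robot.read_state(); M=R.from_quat(s['eef_rot']).as_matrix(); t=M[:,1]; x=M[:,0]
    u=np.cross(x,t); u=u if u[2]<0 else -u   # driver axis toward tip
    return s['position']-t*back+u*along,u
E
python3 - <<'E'
from ins import *
p,u=tipnow(); c=optics.calibration('scene'); print(p,u,proj(c,p))
c=optics.calibration('scene')
im=cv2.imread('pics/s9.png'); cv2.imwrite('pics/s9d.png',cv2.resize(im[175:250,230:330],None,fx=8,fy=8,interpolation=cv2.INTER_CUBIC))
E
```

```text
[ 0.48542514 -0.09080328  0.17345697] [ 0.062772   -0.16582352 -0.9841556 ] [267.83270294 209.29995347]
```

View pics/s9d.png

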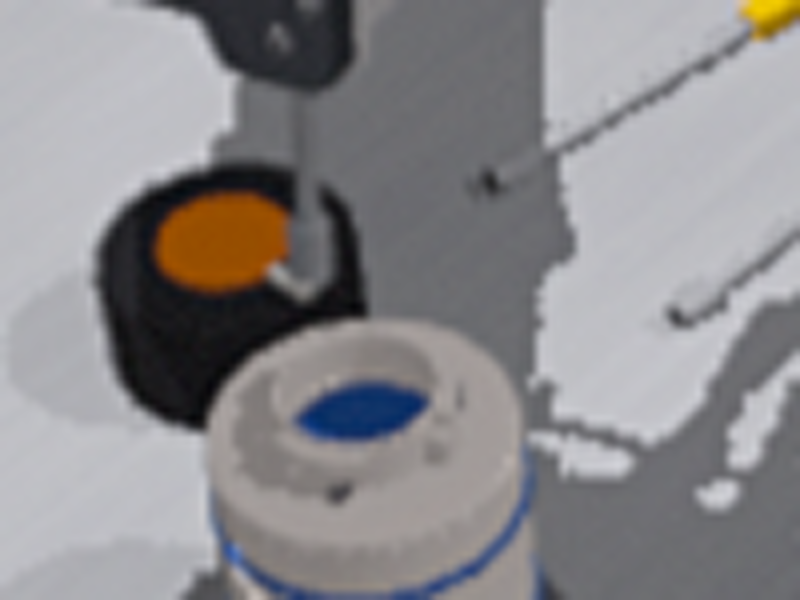

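The tip agrees with its predicted pixel (about 268,210), so I'll lower it through the mouth.

servo_tool(
  increments=[
    [[0,0,0,0,-1,-30,0],[0,0,0,0,-1,-60,0],[0,0,0,0,-1,-90,0],[0,0,0,0,-1,-115,0],[0,0,0,0,-1,-130,0],[0,0,0,0,-1,-130,0]],
  ],
)

```text
clock: 15.95
position: [0.4732, -0.0591, 0.2183]
eef_rot: [-0.085, -0.018, 0.131, 0.988]
force: [0.2, -0.2, -0.0]
opening: 0.0133
```

Run:
```python
from ins import *
s=robot.read_state(); print(s['position'],s['joint_pos'].round(3),s['force'],s['moment'],s['opening'],tipnow(s))
im,c=snap('scene','s10.png');im=cv2.imread('pics/s10.png'); cv2.imwrite('pics/s10c.png',cv2.resize(im[140:300,180:380],None,fx=3.7,fy=3.7))
```

```text
[ 0.47318119 -0.05910578  0.21834721] [-0.692  0.566  1.324  0.94   2.358 -0.693] [ 0.19881913 -0.21969822 -0.03816182] [-0.46747868 -0.11025756  0.04781369] 0.013250205324434466 (array([ 0.48476773, -0.09219874,  0.0417499 ]), array([ 0.05870007, -0.16270718, -0.98492674]))
```

View pics/s10c.png

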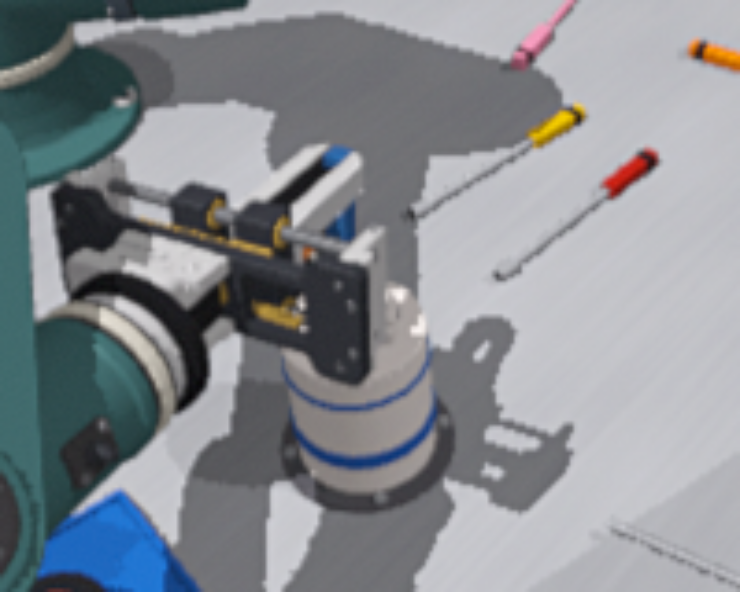

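servo_tool(
  increments=[
    [[0,0,0,0,0,-12,0],[0,0,0,0,0,-22,0],[0,0,0,0,0,-28,0],[0,0,0,0,0,-28,0]],
  ],
)

```text
clock: 16.5
position: [0.4732, -0.0594, 0.19]
eef_rot: [-0.085, -0.018, 0.131, 0.988]
force: [0.1, -0.9, -0.4]
opening: 0.0135
```

servo_tool(
  increments=[
    [[0,0,0,0,0,0,0.22],[0,0,0,0,0,0,0.28],[0,0,0,0,0,0,0.35],[0,0,0,0,0,0,0.4],[0,0,0,0,0,0,0.4]],
  ],
)

```text
clock: 17.12
position: [0.4733, -0.0594, 0.1906]
eef_rot: [-0.085, -0.019, 0.131, 0.988]
force: [0.1, 0.7, 1.1]
opening: 0.0375
```

Run:
```python
from ins import *
s=robot.read_state(); print(s['position'],s['joint_pos'].round(3),s['force'],s['opening'],tipnow(s))
im,c=snap('scene','s11.png');im=cv2.imread('pics/s11.png'); cv2.imwrite('pics/s11c.png',cv2.resize(im[140:300,180:380],None,fx=3.7,fy=3.7))
im,c=snap('top','t11.png');im=cv2.imread('pics/t11.png'); cv2.imwrite('pics/t11c.png',cv2.resize(im[130:290,270:470],None,fx=3.7,fy=3.7))
```

```text
[ 0.47328941 -0.05944389  0.19057497] [-0.692  0.598  1.337  0.904  2.331 -0.745] [0.05065118 0.72482933 1.14718733] 0.03751385667183704 (array([ 0.4850531 , -0.09266666,  0.01401375]), array([ 0.05969343, -0.16342973, -0.98474739]))
```

View pics/s11c.png

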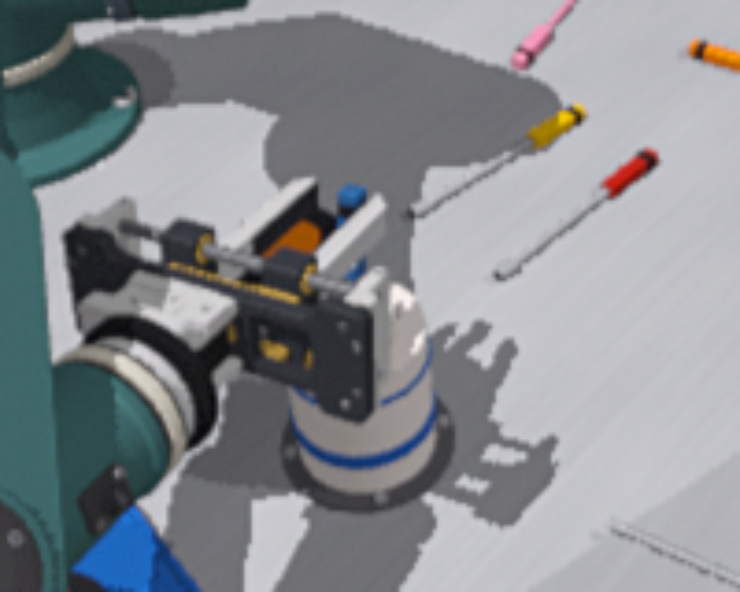

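View pics/t11c.png

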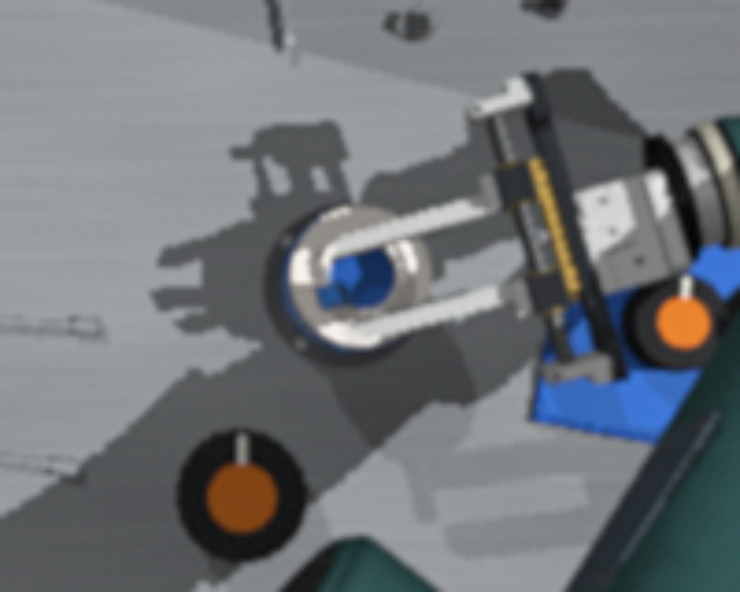

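Released; the handle now leans away from the gripper. I'll withdraw backwards, then rise.

servo_tool(
  increments=[
    [[0,0,0,8,-30,6,0.42],[0,0,0,16,-60,12,0.45],[0,0,0,22,-85,30,0.45],[0,0,0,22,-95,80,0.45],[0,0,0,22,-95,130,0.45],[0,0,0,22,-95,160,0.45]],
  ],
)

```text
clock: 17.98
position: [0.4951, -0.1547, 0.353]
eef_rot: [-0.087, -0.02, 0.131, 0.987]
force: [0.8, 0.5, -0.1]
opening: 0.0423
```

Run:
```python
from drv import *
s=robot.read_state(); print(s['position'],s['joint_pos'].round(3),s['force'],s['opening'])
im,c=snap('scene','s12.png');im=cv2.imread('pics/s12.png'); cv2.imwrite('pics/s12c.png',cv2.resize(im[140:300,180:380],None,fx=3.7,fy=3.7))
im,c=snap('top','t12.png');
for col,near in (('red',(.47,.26)),('yellow',(.38,.27))):
    W,r=handle(im,c,col,np.array(near)); print(col,r)
im=cv2.imread('pics/t12.png'); cv2.imwrite('pics/t12c.png',cv2.resize(im[130:290,200:470],None,fx=2.9,fy=2.9))
```

```text
[ 0.49506471 -0.15466724  0.35297544] [-0.77   0.618  0.959  1.226  2.575 -0.315] [ 0.82314718  0.48499806 -0.09283986] 0.04231397670425806
red ((469.4328308105469, 250.6787567138672), (57.274566650390625, 10.354812622070312), 89.64006042480469)
yellow ((384.75439453125, 264.4705810546875), (59.97744369506836, 12.607795715332031), 81.6685562133789)
```

View pics/s12c.png

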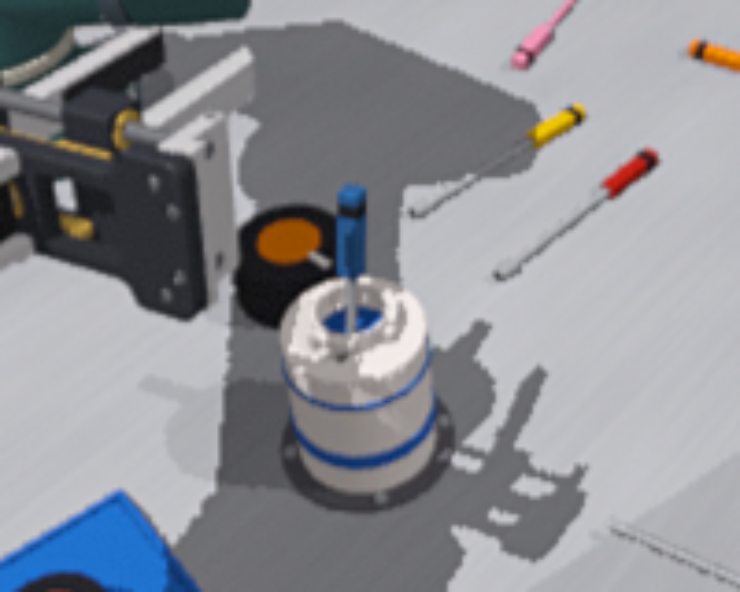

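View pics/t12c.png

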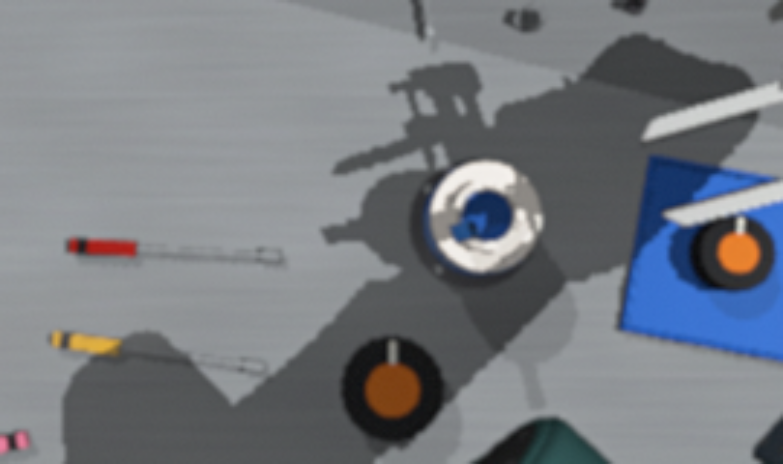

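Run:
```python
from h import *
E=lambda a,d:R.from_euler(a,d,degrees=True)
v=(E('z',-4.2)*E('x',-80)*E('z',-15)).as_rotvec(degrees=True); print(v.round(2)); [print((v*k/8).round(1)) for k in range(1,9)]
```

```text
[-79.97  -7.56 -15.96]
[-10.   -0.9  -2. ]
[-20.   -1.9  -4. ]
[-30.   -2.8  -6. ]
[-40.   -3.8  -8. ]
[-50.   -4.7 -10. ]
[-60.   -5.7 -12. ]
[-70.   -6.6 -14. ]
[-80.   -7.6 -16. ]
```

servo_tool(
  increments=[
    [[-10,-0.9,-2,-2,30,0,0.5],[-20,-1.9,-4,-5,80,0,0.5],[-30,-2.8,-6,-8,140,0,0.5],[-40,-3.8,-8,-12,200,0,0.5],[-50,-4.7,-10,-16,260,-20,0.5],[-60,-5.7,-12,-20,320,-60,0.5],[-70,-6.6,-14,-24,380,-110,0.5],[-80,-7.6,-16,-25,425,-151,0.5],[-80,-7.6,-16,-25,425,-151,0.5],[-80,-7.6,-16,-25,425,-151,0.5],[-80,-7.6,-16,-25,425,-151,0.5]],
  ],
)

```text
clock: 19.45
position: [0.4715, 0.2683, 0.2]
eef_rot: [0.707, -0.021, 0.022, -0.707]
force: [-1.2, 0.3, 1.2]
opening: 0.047
```

Run:
```python
from drv import *
s=robot.read_state(); print(s['position'],s['joint_pos'].round(3),s['opening']); print(R.from_quat(s['eef_rot']).as_matrix().round(3))
im,c=snap('wrist','w13.png'); imt,ct=snap('top','t13.png')
W,r=handle(im,c,'red',np.array([.47,.25])); print('wrist',r)
```

```text
[0.47148272 0.26829706 0.19998931] [ 4.140e-01  7.100e-02  1.399e+00 -1.000e-03  1.670e+00  4.750e-01] 0.04697815283816342
[[ 0.998  0.002  0.061]
 [-0.061 -0.001  0.998]
 [ 0.002 -1.    -0.001]]
wrist ((470.33514404296875, 253.46385192871094), (58.199127197265625, 10.792008399963379), 86.59416198730469)
```

View pics/w13.png

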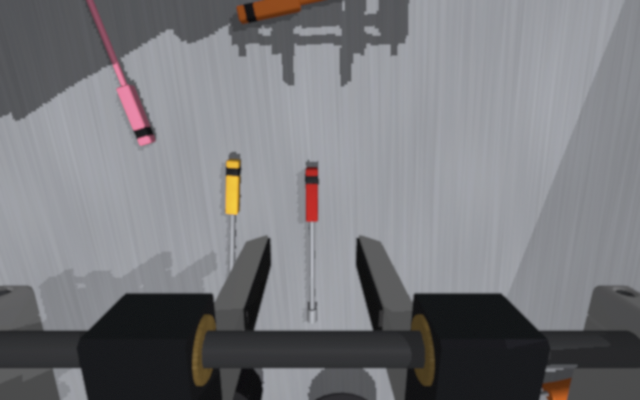

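Red handle at (312,195), well aligned. Descend and grip.

servo_tool(
  increments=[
    [[0,0,0,0,1,-60,0.45],[0,0,0,0,1,-120,0.4],[0,0,0,0,1,-165,0.4],[0,0,0,0,1,-190,0.4],[0,0,0,0,1,-196,0.4],[0,0,0,0,1,-196,0.4],[0,0,0,0,1,-196,0.25],[0,0,0,0,1,-196,0],[0,0,0,0,1,-196,0],[0,0,0,0,1,-196,0],[0,0,0,0,1,-196,0],[0,0,0,0,1,-196,0]],
  ],
  grip_force=45,
)

```text
clock: 21.05
position: [0.4708, 0.272, 0.0041]
eef_rot: [-0.707, 0.02, -0.021, 0.707]
force: [1.1, 1.0, 3.6]
opening: 0.0138
```

Run:
```python
from ins import *
E=lambda a,d:R.from_euler(a,d,degrees=True)
s=robot.read_state(); print(s['position'],s['opening'])
# blue seen: where is its axis? triangulate handle end from top & scene
for y,l,rim in ((-15,10,(.011,.004)),(-20,10,(.012,.004)),(0,10,(.011,.004))):
  v=(E('z',y+4.2)*E('x',90-l)).as_rotvec(degrees=True); print(y,v.round(2),pose(y,l,rim,.165),pose(y,l,rim,.024))
im=cv2.imread('pics/t13.png'); cv2.imwrite('pics/t13c.png',cv2.resize(im[170:240,330:410],None,fx=8,fy=8,interpolation=cv2.INTER_CUBIC))
```

```text
[0.47079013 0.2719559  0.00414385] 0.013840821651161975
-15 [79.75 -7.54 -8.98] (array([ 0.50363296, -0.06244162,  0.3415708 ]), array([ 0.49452359, -0.09643825,  0.006     ])) (array([ 0.50363296, -0.06244162,  0.2005708 ]), array([ 0.49452359, -0.09643825,  0.006     ]))
-20 [ 79.46 -11.03 -13.14] (array([ 0.50580082, -0.06280985,  0.3415708 ]), array([ 0.49376311, -0.09588318,  0.006     ])) (array([ 0.50580082, -0.06280985,  0.2005708 ]), array([ 0.49376311, -0.09588318,  0.006     ]))
0 [79.96  2.93  3.49] (array([ 0.5       , -0.06196333,  0.3415708 ]), array([ 0.5       , -0.09715924,  0.006     ])) (array([ 0.5       , -0.06196333,  0.2005708 ]), array([ 0.5       , -0.09715924,  0.006     ]))
```

View pics/t13c.png

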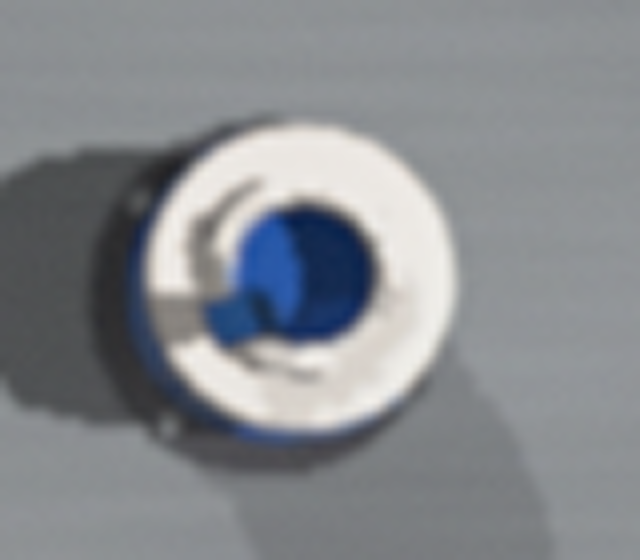

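Run:
```python
from ins import *
E=lambda a,d:R.from_euler(a,d,degrees=True)
c=optics.calibration('top'); print('blue end rel jar',(ray(c,358.1,209.75,.19)[:2]-J)*1000,(ray(c,330+265/8,170+305/8,.135)[:2]-J)*1000)
y,l,rim=0,6,(.012,.006)
v=(E('z',y+4.2)*E('x',90-l)).as_rotvec(degrees=True); print(v.round(2),[ (v*k/9).round(1) for k in range(1,10)]);print(pose(y,l,rim,.165),pose(y,l,rim,.024))
```

```text
blue end rel jar [-17.18996035  27.71312528] [-10.7044974   11.34781683]
[83.96  3.08  3.42] [array([9.3, 0.3, 0.4]), array([18.7,  0.7,  0.8]), array([28. ,  1. ,  1.1]), array([37.3,  1.4,  1.5]), array([46.6,  1.7,  1.9]), array([56. ,  2.1,  2.3]), array([65.3,  2.4,  2.7]), array([74.6,  2.7,  3. ]), array([84. ,  3.1,  3.4])]
(array([ 0.501     , -0.0638193 ,  0.34359583]), array([ 0.501     , -0.08661251,  0.006     ])) (array([ 0.501     , -0.0638193 ,  0.20259583]), array([ 0.501     , -0.08661251,  0.006     ]))
```

servo_tool(
  increments=[
    [[0,0,0,0,0,50,0],[0,0,0,0,0,110,0],[0,0,0,0,0,170,0],[9.3,0.3,0.4,3,-30,220,0],[18.7,0.7,0.8,6,-70,265,0],[28,1,1.1,10,-110,300,0],[37.3,1.4,1.5,14,-150,320,0],[46.6,1.7,1.9,18,-190,335,0],[56,2.1,2.3,22,-230,345,0],[65.3,2.4,2.7,25,-270,345,0],[74.6,2.7,3,28,-310,345,0],[84,3.1,3.4,30,-336,345,0]],
  ],
)

```text
clock: 22.55
position: [0.5004, -0.067, 0.3477]
eef_rot: [-0.05, 0.028, 0.033, 0.998]
force: [1.1, -0.4, 0.1]
opening: 0.0132
```

servo_tool(
  increments=[
    [[0,0,0,0,0,0,0],[0,0,0,0,0,0,0]],
  ],
)

```text
clock: 22.8
position: [0.5003, -0.0641, 0.3487]
eef_rot: [-0.054, 0.027, 0.035, 0.998]
force: [0.3, -0.4, -0.5]
opening: 0.0137
```

Run:
```python
from ins import *
s=robot.read_state(); print(s['position'],s['joint_pos'].round(3),s['opening']); p,u=tipnow(s); print(p,u,(p[:2]-J)*1000)
im,c=snap('scene','s14.png'); print(proj(c,p)); im=cv2.imread('pics/s14.png'); cv2.imwrite('pics/s14c.png',cv2.resize(im[120:270,210:340],None,fx=4,fy=4))
im,c=snap('top','t14.png')
im=cv2.imread('pics/t14.png'); cv2.imwrite('pics/t14c.png',cv2.resize(im[130:290,270:470],None,fx=3.7,fy=3.7))
```

```text
[ 0.50032541 -0.06406908  0.34869143] [-0.749  0.429  1.294  1.264  2.352 -0.268] 0.01367991162535405
[ 0.49157858 -0.08769454  0.17041824] [-0.05019915 -0.10921262 -0.99275004] [ 2.57857846 -7.69453669]
[271.06924162 210.74077273]
```

View pics/s14c.png

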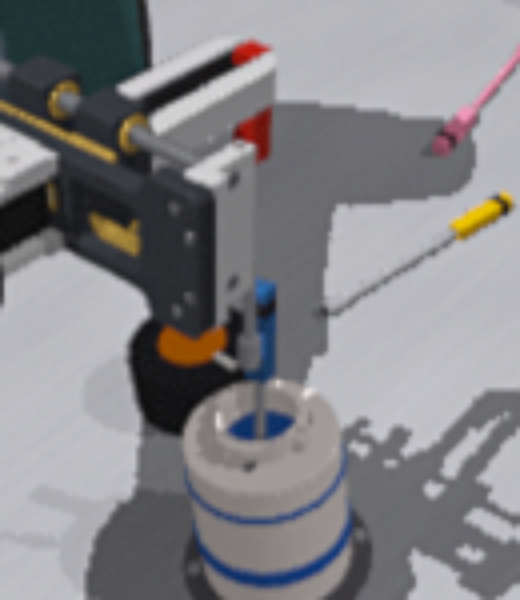

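View pics/t14c.png

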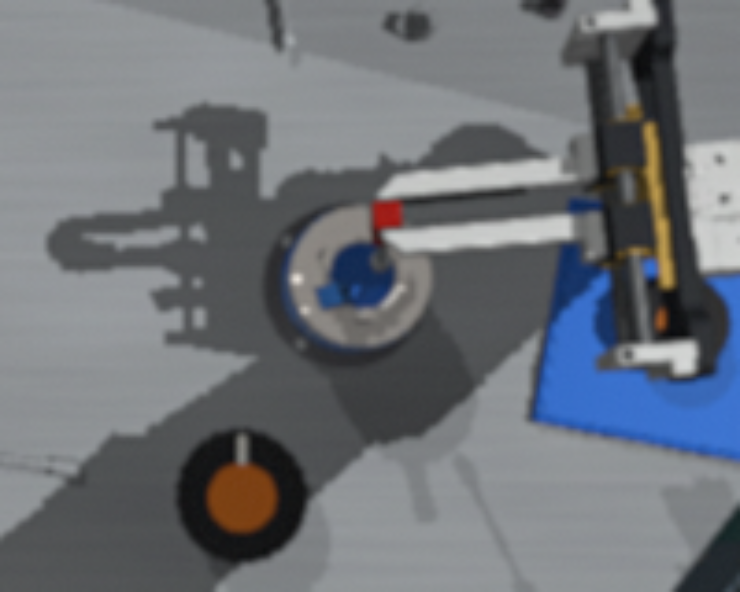

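The red tip is about 3° off in roll, with the top towards +x, which helps here. I'll shift 6 mm in x and lower it.

servo_tool(
  increments=[
    [[0,0,0,6,0,0,0],[0,0,0,6,0,0,0],[0,0,0,6,0,-30,0],[0,0,0,6,0,-60,0],[0,0,0,6,0,-90,0],[0,0,0,6,0,-115,0],[0,0,0,6,0,-130,0],[0,0,0,6,0,-140,0],[0,0,0,6,0,-148,0],[0,0,0,6,0,-148,0]],
  ],
)

```text
clock: 24.15
position: [0.5063, -0.0645, 0.2005]
eef_rot: [-0.053, 0.027, 0.035, 0.998]
force: [-0.4, -0.1, 0.2]
opening: 0.0136
```

Run:
```python
from ins import *
s=robot.read_state(); print(s['position'],s['joint_pos'].round(3),s['force'],s['opening']); p,u=tipnow(s); print(p,u,(p[:2]-J)*1000)
im,c=snap('scene','s15.png');  im=cv2.imread('pics/s15.png'); cv2.imwrite('pics/s15c.png',cv2.resize(im[120:270,210:340],None,fx=4,fy=4))
```

```text
[ 0.50630985 -0.06446252  0.20045237] [-0.744  0.591  1.383  1.062  2.247 -0.572] [-0.38274042 -0.08306733  0.21856753] 0.013576113012070507
[ 0.49744352 -0.08782406  0.02215031] [-0.05085464 -0.10774235 -0.99287733] [ 8.44351527 -7.82406177]
```

View pics/s15c.png

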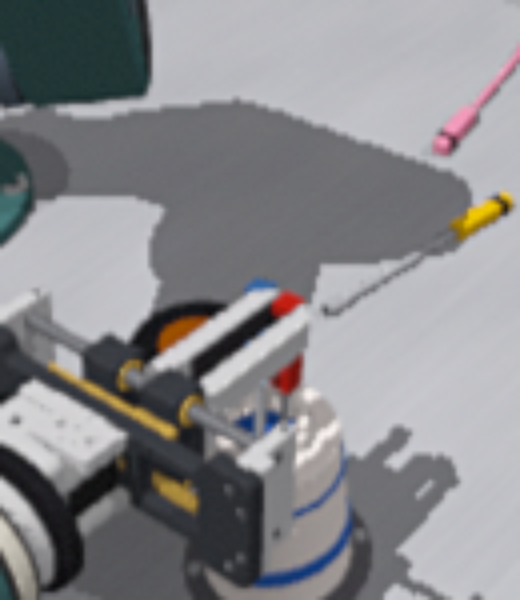

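servo_tool(
  increments=[
    [[0,0,0,0,0,-6,0],[0,0,0,0,0,-6,0],[0,0,0,0,0,-6,0.2],[0,0,0,0,0,-6,0.24],[0,0,0,0,0,-6,0.26],[0,0,0,0,0,-6,0.26],[0,0,0,0,0,-6,0.26]],
  ],
)

```text
clock: 25.08
position: [0.5063, -0.0644, 0.1945]
eef_rot: [-0.053, 0.027, 0.035, 0.998]
force: [-0.5, -0.5, -0.5]
opening: 0.0244
```

Run:
```python
from ins import *
s=robot.read_state(); print(s['position'],s['force'],s['opening'])
im,c=snap('scene','s16.png');  im=cv2.imread('pics/s16.png'); cv2.imwrite('pics/s16c.png',cv2.resize(im[120:270,210:340],None,fx=4,fy=4))
im,c=snap('top','t16.png')
im=cv2.imread('pics/t16.png'); cv2.imwrite('pics/t16c.png',cv2.resize(im[130:290,270:470],None,fx=3.7,fy=3.7))
```

```text
[ 0.50629364 -0.0644484   0.1945296 ] [-0.51181002 -0.49286832 -0.46332893] 0.024402787068463685
```

View pics/s16c.png

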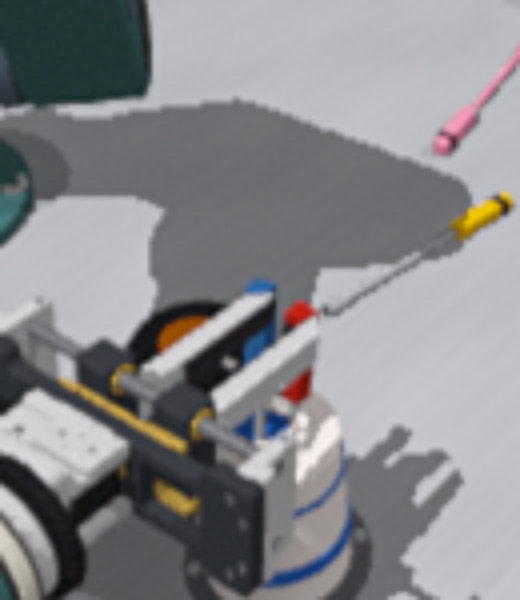

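View pics/t16c.png

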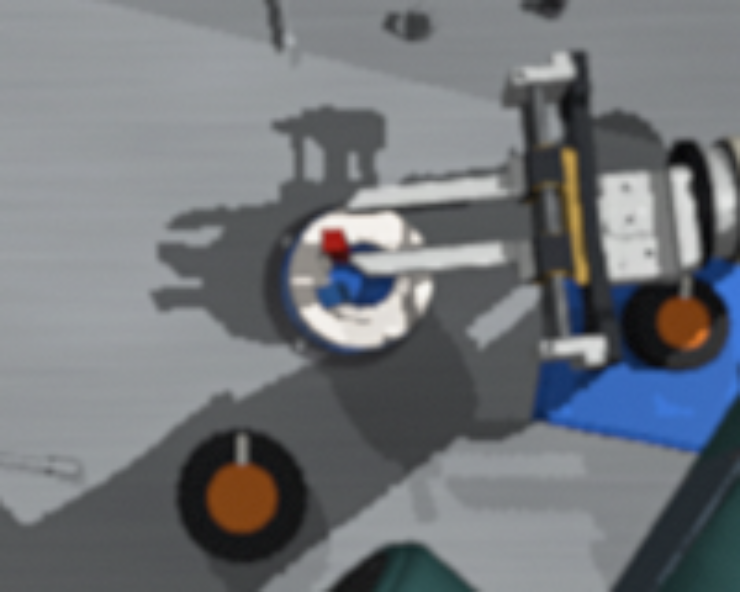

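servo_tool(
  increments=[
    [[0,0,0,2,-30,3,0.28],[0,0,0,4,-60,8,0.35],[0,0,0,6,-90,25,0.45],[0,0,0,6,-95,80,0.45],[0,0,0,6,-95,130,0.45],[0,0,0,6,-95,155,0.45],[0,0,0,6,-95,155,0.45]],
  ],
)

```text
clock: 26.05
position: [0.5122, -0.1594, 0.3513]
eef_rot: [-0.055, 0.025, 0.034, 0.998]
force: [-0.0, 1.0, -0.6]
opening: 0.0421
```

Run:
```python
from drv import *
s=robot.read_state(); print(s['position'],s['joint_pos'].round(3),s['force'],s['opening']); print(R.from_quat(s['eef_rot']).as_matrix().round(4).tolist())
im,c=snap('scene','s17.png');im=cv2.imread('pics/s17.png'); cv2.imwrite('pics/s17c.png',cv2.resize(im[130:280,210:370],None,fx=4,fy=4))
im,c=snap('top','t17.png');
W,r=handle(im,c,'yellow',np.array((.38,.27))); print(r)
im=cv2.imread('pics/t17.png'); cv2.imwrite('pics/t17c.png',cv2.resize(im[160:290,200:420],None,fx=3.6,fy=3.6,interpolation=cv2.INTER_CUBIC))
```

```text
[ 0.51219491 -0.15942021  0.35128454] [-0.833  0.58   1.068  1.303  2.452 -0.202] [-0.01839643  1.00990411 -0.57999788] 0.04206830142961659
[[0.9963, -0.0716, 0.0466], [0.066, 0.9915, 0.1118], [-0.0542, -0.1083, 0.9926]]
((384.9301452636719, 264.44482421875), (59.97744369506836, 12.252579689025879), 81.6685562133789)
```

View pics/s17c.png

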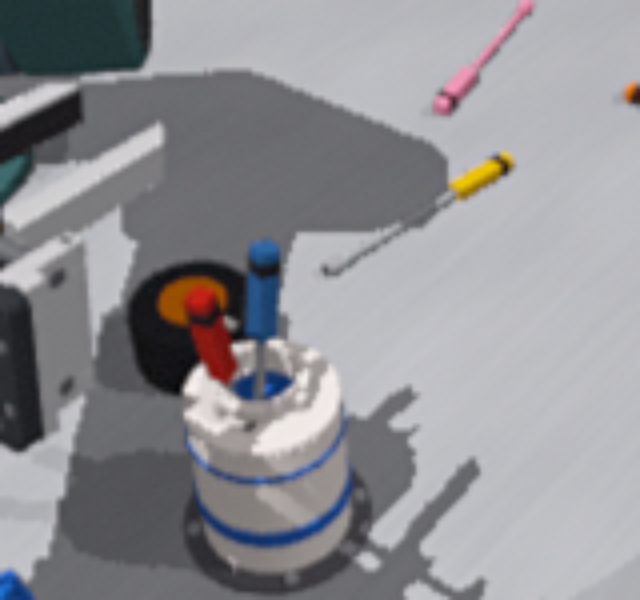

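View pics/t17c.png

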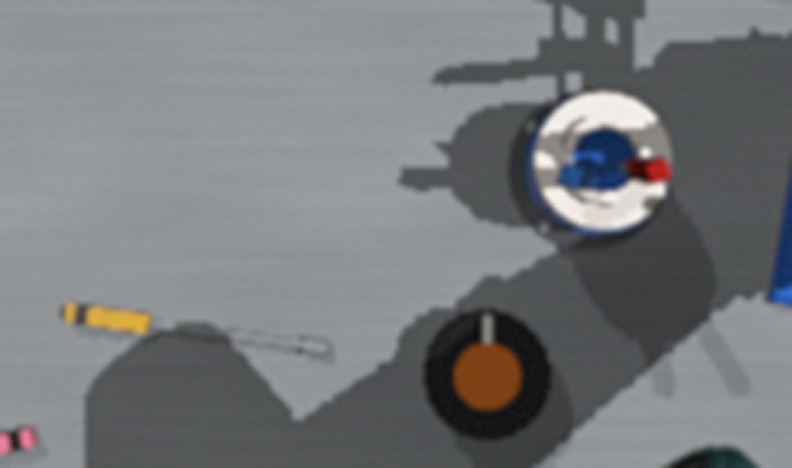

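Run:
```python
from ins import *
E=lambda a,d:R.from_euler(a,d,degrees=True)
v=(E('z',-4.6)*E('x',-84)*E('z',-4.2)).as_rotvec(degrees=True); print([(v*k/9).round(1).tolist() for k in range(1,10)])
c=optics.calibration('top')
for u,w,z in ((382.5,207.2,.178),(375.6,206.7,.13)): print((ray(c,u,w,z)[:2]-J)*1000)
```

```text
[[-9.3, 0.0, -0.8], [-18.7, 0.1, -1.6], [-28.0, 0.1, -2.4], [-37.4, 0.1, -3.2], [-46.7, 0.2, -4.0], [-56.0, 0.2, -4.8], [-65.4, 0.2, -5.6], [-74.7, 0.3, -6.4], [-84.1, 0.3, -7.2]]
[-11.34041279 -26.61254758]
[ -7.33264233 -17.83827444]
```

servo_tool(
  increments=[
    [[-9.3,0,-0.8,-8,30,0,0.5],[-18.7,0.1,-1.6,-20,80,0,0.5],[-28,0.1,-2.4,-36,140,0,0.5],[-37.4,0.1,-3.2,-54,200,0,0.5],[-46.7,0.2,-4,-70,260,-10,0.5],[-56,0.2,-4.8,-88,320,-50,0.5],[-65.4,0.2,-5.6,-106,380,-100,0.5],[-74.7,0.3,-6.4,-120,430,-150,0.5],[-84.1,0.3,-7.2,-124,445,-150,0.5],[-84.1,0.3,-7.2,-124,445,-150,0.5],[-84.1,0.3,-7.2,-124,445,-150,0.5],[-84.1,0.3,-7.2,-124,445,-150,0.5]],
  ],
)

```text
clock: 27.65
position: [0.3894, 0.2835, 0.1995]
eef_rot: [0.705, -0.05, 0.051, -0.705]
force: [0.5, -0.1, 1.2]
opening: 0.0471
```

Run:
```python
from drv import *
s=robot.read_state(); print(s['position'],s['joint_pos'].round(3),s['opening']); print(R.from_quat(s['eef_rot']).as_matrix().round(3))
im,c=snap('wrist','w18.png'); imt,ct=snap('top','t18.png')
W,r=handle(im,c,'yellow',np.array([.385,.265])); print('wrist',r)
cv2.imwrite('pics/t18c.png',cv2.resize(imt[170:240,330:410,::-1],None,fx=8,fy=8,interpolation=cv2.INTER_CUBIC))
```

```text
[0.38941458 0.28353299 0.19946775] [ 5.120e-01 -6.500e-02  1.537e+00 -1.000e-03  1.669e+00  6.560e-01] 0.04709532970158649
[[ 0.99   0.001  0.143]
 [-0.143 -0.     0.99 ]
 [ 0.001 -1.    -0.   ]]
wrist ((385.58099365234375, 267.7130126953125), (59.37409210205078, 13.16032600402832), 81.88336181640625)
```

View pics/w18.png

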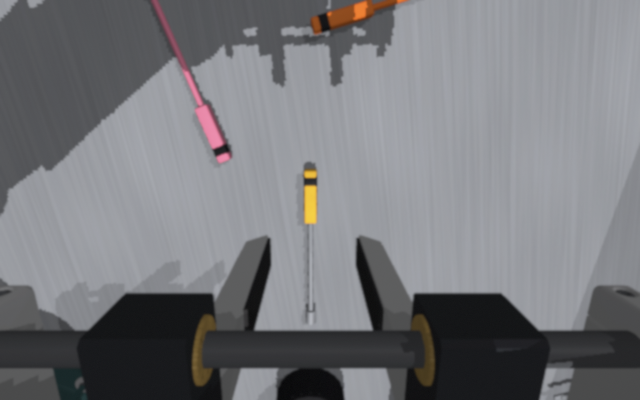

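View pics/t18c.png

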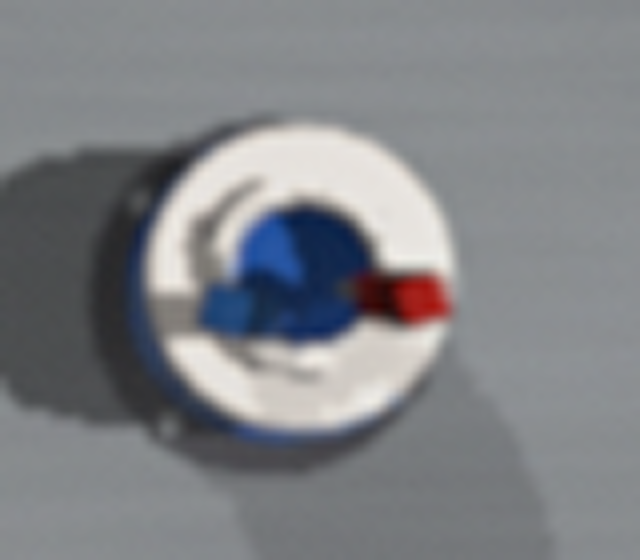

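servo_tool(
  increments=[
    [[0,0,0,0,1,-60,0.45],[0,0,0,0,1,-120,0.4],[0,0,0,0,1,-165,0.4],[0,0,0,0,1,-190,0.4],[0,0,0,0,1,-196,0.4],[0,0,0,0,1,-196,0.4],[0,0,0,0,1,-196,0.25],[0,0,0,0,1,-196,0],[0,0,0,0,1,-196,0],[0,0,0,0,1,-196,0],[0,0,0,0,1,-196,0],[0,0,0,0,1,-196,0]],
  ],
  grip_force=45,
)

```text
clock: 29.25
position: [0.3888, 0.287, 0.0041]
eef_rot: [-0.705, 0.048, -0.05, 0.706]
force: [-0.6, 1.8, 3.5]
opening: 0.0135
```

Run:
```python
from ins import *
E=lambda a,d:R.from_euler(a,d,degrees=True)
s=robot.read_state(); print(s['position'],s['opening'])
y,l,rim=0,4,(.013,.002)
v=(E('y',1.5)*E('z',y)*E('x',90-l)*E('z',8.3)).as_rotvec(degrees=True); print([(v*k/9).round(1).tolist() for k in range(1,10)]);print(pose(y,l,rim,.170),pose(y,l,rim,.024))
```

```text
[0.38876257 0.28699894 0.00408663] 0.013465013960511677
[[9.5, -0.6, 0.6], [19.1, -1.1, 1.2], [28.6, -1.7, 1.9], [38.2, -2.2, 2.5], [47.7, -2.8, 3.1], [57.3, -3.3, 3.7], [66.8, -3.9, 4.3], [76.4, -4.5, 4.9], [85.9, -5.0, 5.6]]
(array([ 0.502    , -0.0698448,  0.3492825]), array([ 0.502     , -0.08639122,  0.006     ])) (array([ 0.502    , -0.0698448,  0.2032825]), array([ 0.502     , -0.08639122,  0.006     ]))
```

servo_tool(
  increments=[
    [[0,0,0,0,0,50,0],[0,0,0,0,0,110,0],[0,0,0,0,0,170,0],[9.5,-0.6,0.6,20,-20,220,0],[19.1,-1.1,1.2,40,-50,270,0],[28.6,-1.7,1.9,60,-90,320,0],[38.2,-2.2,2.5,80,-140,360,0],[47.7,-2.8,3.1,95,-190,391,0],[57.3,-3.3,3.7,105,-240,391,0],[66.8,-3.9,4.3,112,-285,391,0],[76.4,-4.5,4.9,116,-325,391,0],[85.9,-5,5.6,116,-357,391,0]],
  ],
)

```text
clock: 30.75
position: [0.5044, -0.0731, 0.3935]
eef_rot: [-0.032, 0.011, -0.001, 0.999]
force: [0.9, 0.1, -0.6]
opening: 0.0133
```

servo_tool(
  increments=[
    [[0,0,0,0,0,0,0],[0,0,0,0,0,0,0]],
  ],
)

```text
clock: 31.0
position: [0.5044, -0.0701, 0.3946]
eef_rot: [-0.035, 0.01, 0.0, 0.999]
force: [-0.4, 0.2, 0.1]
opening: 0.0131
```

Run:
```python
from ins import *
s=robot.read_state(); print(s['position'],s['joint_pos'].round(3),s['opening']); p,u=tipnow(s); print(p,u,(p[:2]-J)*1000)
im,c=snap('scene','s19.png'); print(proj(c,p)); im=cv2.imread('pics/s19.png'); cv2.imwrite('pics/s19c.png',cv2.resize(im[100:270,210:340],None,fx=4,fy=3.5))
im,c=snap('top','t19.png'); print(proj(c,p))
im=cv2.imread('pics/t19.png'); cv2.imwrite('pics/t19c.png',cv2.resize(im[130:290,270:470],None,fx=3.7,fy=3.7))
```

```text
[ 0.50436431 -0.07014449  0.39456468] [-0.78   0.381  1.29   1.375  2.335 -0.188] 0.0130656340247502
[ 0.5007344  -0.08688878  0.2153373 ] [-0.02020028 -0.07085745 -0.99728189] [11.73439676 -6.88877747]
[272.34409412 196.33810272]
[375.45826428 195.24484341]
```

View pics/s19c.png

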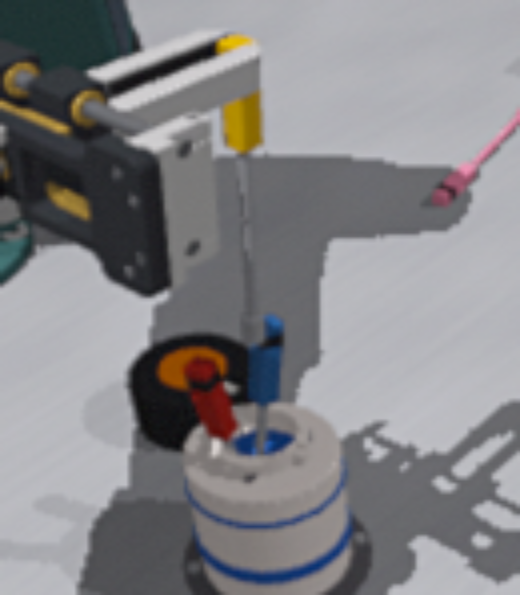

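View pics/t19c.png

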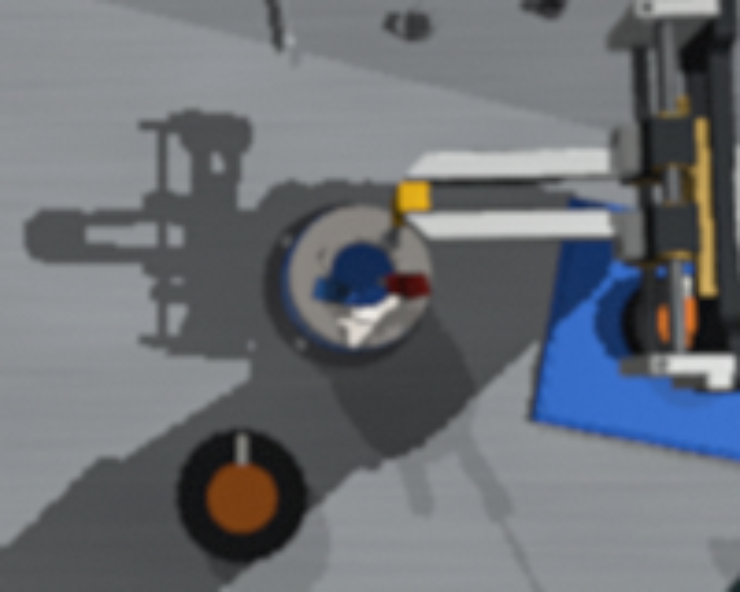

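The tip is where I predicted in both views. Lower yellow on the free +x side.

servo_tool(
  increments=[
    [[0,0,0,0,0,-40,0],[0,0,0,0,0,-75,0],[0,0,0,0,0,-105,0],[0,0,0,0,0,-130,0],[0,0,0,0,0,-155,0],[0,0,0,0,0,-172,0],[0,0,0,0,0,-186,0],[0,0,0,0,0,-186,0],[0,0,0,0,0,-186,0]],
  ],
)

```text
clock: 32.22
position: [0.5045, -0.0706, 0.2092]
eef_rot: [-0.035, 0.009, 0.0, 0.999]
force: [0.1, 0.6, -0.5]
opening: 0.0134
```

Run:
```python
from ins import *
s=robot.read_state(); print(s['position'],s['joint_pos'].round(3),s['force'],s['opening']); p,u=tipnow(s); print(p,u,(p[:2]-J)*1000)
im,c=snap('scene','s20.png'); im=cv2.imread('pics/s20.png'); cv2.imwrite('pics/s20c.png',cv2.resize(im[100:270,210:340],None,fx=4,fy=3.5))
im,c=snap('top','t20.png')
im=cv2.imread('pics/t20.png'); cv2.imwrite('pics/t20c.png',cv2.resize(im[130:290,270:470],None,fx=3.7,fy=3.7))
```

```text
[ 0.50448426 -0.07055439  0.2092327 ] [-0.78   0.566  1.43   1.107  2.228 -0.596] [ 0.0958599   0.56780432 -0.45845849] 0.013435111711162923
[ 0.50109802 -0.08725173  0.02999618] [-0.01884135 -0.07059625 -0.99732701] [12.09802274 -7.25173381]
```

View pics/s20c.png

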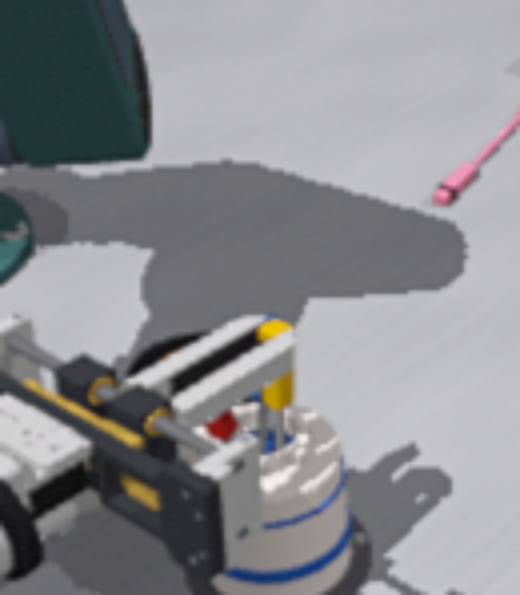

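View pics/t20c.png

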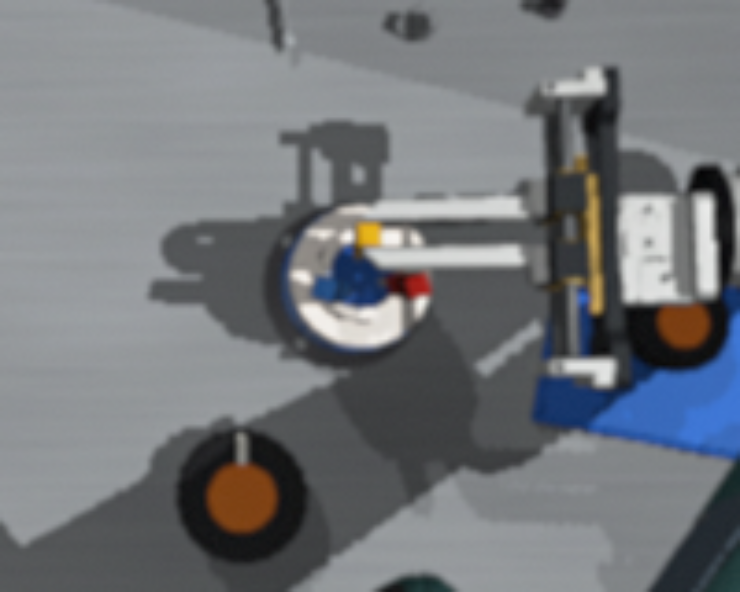

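servo_tool(
  increments=[
    [[0,0,0,0,0,-7,0],[0,0,0,0,0,-7,0],[0,0,0,0,0,-7,0.2],[0,0,0,0,0,-7,0.25],[0,0,0,0,0,-7,0.27],[0,0,0,0,0,-7,0.27],[0,0,0,0,0,-7,0.27],[0,0,0,0,0,-7,0.27]],
  ],
)

```text
clock: 33.33
position: [0.5041, -0.0705, 0.2024]
eef_rot: [-0.034, 0.01, 0.001, 0.999]
force: [-0.0, 0.3, 5.5]
opening: 0.0256
```

Run:
```python
from ins import *
s=robot.read_state(); print(s['position'],s['force'],s['opening'])
im,c=snap('scene','s21.png'); im=cv2.imread('pics/s21.png'); cv2.imwrite('pics/s21c.png',cv2.resize(im[100:270,210:340],None,fx=4,fy=3.5))
im,c=snap('top','t21.png')
im=cv2.imread('pics/t21.png'); cv2.imwrite('pics/t21c.png',cv2.resize(im[130:290,270:470],None,fx=3.7,fy=3.7))
```

```text
[ 0.50411412 -0.07052239  0.20241021] [-0.03306308  0.25282674  5.485987  ] 0.025629776141476747
```

View pics/s21c.png

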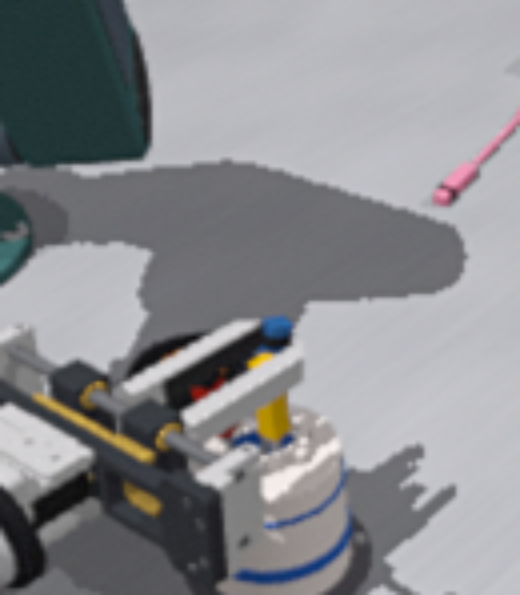

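View pics/t21c.png

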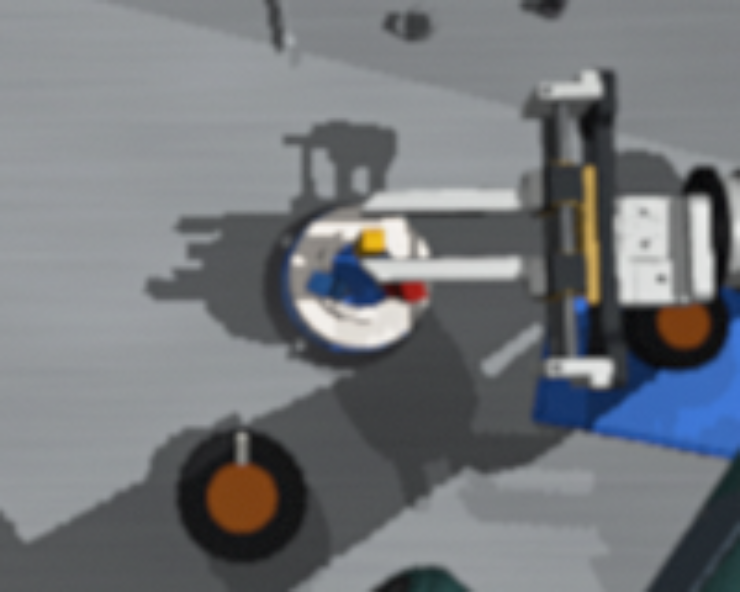

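Yellow has dropped, but there is 5.5 N upward: the lower finger is touching the red handle. I'll raise a little before withdrawing.

servo_tool(
  increments=[
    [[0,0,0,2,0,6,0.28],[0,0,0,3,0,14,0.28],[0,0,0,3,0,30,0.28],[0,0,0,3,-20,50,0.3],[0,0,0,3,-60,70,0.4],[0,0,0,3,-100,110,0.45],[0,0,0,3,-120,150,0.45],[0,0,0,3,-120,150,0.45]],
  ],
)

```text
clock: 34.42
position: [0.507, -0.1917, 0.3549]
eef_rot: [-0.038, 0.007, -0.001, 0.999]
force: [0.2, 1.1, -0.8]
opening: 0.042
```

Run:
```python
from ins import *
s=robot.read_state(); print(s['position'],s['force'],s['opening'])
im,c=snap('scene','s22.png'); im=cv2.imread('pics/s22.png'); cv2.imwrite('pics/s22c.png',cv2.resize(im[150:290,210:350],None,fx=4.2,fy=4.2))
im,c=snap('top','t22.png')
im=cv2.imread('pics/t22.png'); cv2.imwrite('pics/t22c.png',cv2.resize(im[160:250,310:420],None,fx=6,fy=6))
```

```text
[ 0.50704865 -0.19169493  0.35486454] [ 0.24556757  1.13464722 -0.77330392] 0.04204016947775167
```

View pics/s22c.png

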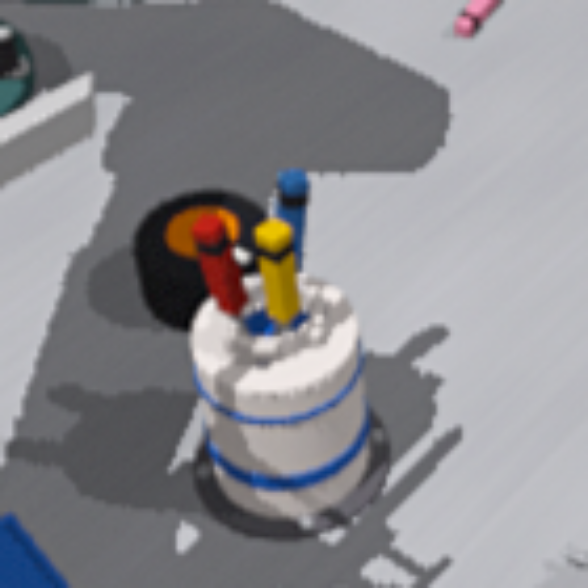

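View pics/t22c.png

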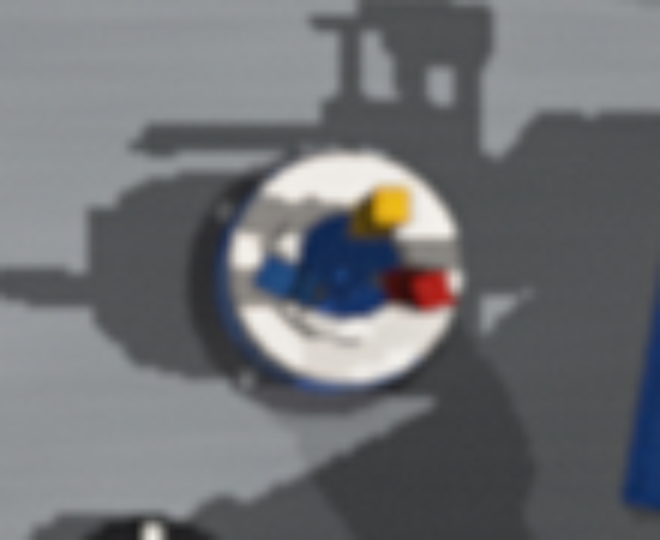

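View pics/t22.png

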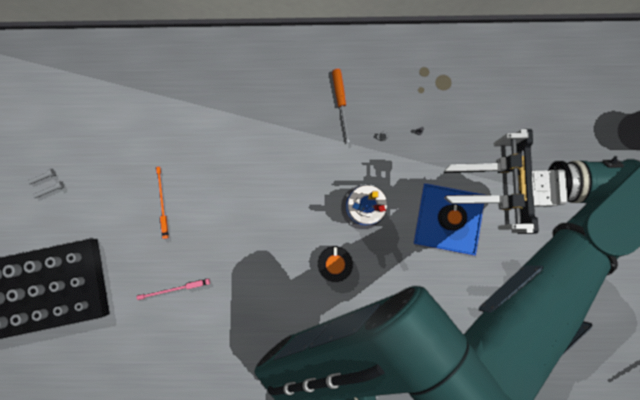

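All three stand in the jar. As a last check, I'll triangulate the handle ends, look for any green driver, and compare the bystanders with the start.

Run:
```python
from drv import *
ct=optics.calibration('top');cs=optics.calibration('scene')
def P(c): 
    Rt=rot(c).T; return np.array(c['K'])@np.hstack([Rt,-Rt@np.array(c['xyz'])[:,None]])
J=np.array([.489,-.08])
for n,a,b in (('blue',(355.8,205.8),(280,192.9)),('yellow',(375,194.2),(275.2,205.2)),('red',(381.7,208.3),(259.8,204.3))):
    X=cv2.triangulatePoints(P(ct),P(cs),np.array(a,float).reshape(2,1),np.array(b,float).reshape(2,1)); X=(X[:3]/X[3]).ravel()
    print(n,'end',X.round(4),'rel',((X[:2]-J)*1000).round(1))
for f in ('top0','scene0','wrist0','scene','t22','s22','w7'):
    try: im=cv2.imread(f'pics/{f}.png')
    except: continue
    if im is None: continue
    h=cv2.cvtColor(im,cv2.COLOR_BGR2HSV); m=cv2.inRange(h,(40,120,90),(80,255,255)); n,l,s,ce=cv2.connectedComponentsWithStats(m)
    print(f,'green blobs',[(s[i][4],ce[i].round()) for i in range(1,n) if s[i][4]>8])
a=cv2.imread('pics/top0.png').astype(int);b=cv2.imread('pics/t22.png').astype(int)
d=np.abs(a-b).sum(2)[60:145,320:460]; print('bystander diff',(d>90).sum(),d.max())
im2,c2=snap('top','t23.png')
for s,ce,m in blobs(im2,'orange',60): print(ce.round(1),ray(c2,*ce,.041).round(4))
```

```text
blue end [ 0.4809 -0.0472  0.1876] rel [-8.1 32.8]
yellow end [ 0.5055 -0.088   0.1941] rel [16.5 -8. ]
red end [ 0.475  -0.1026  0.1905] rel [-14.  -22.6]
top0 green blobs []
scene0 green blobs []
wrist0 green blobs []
t22 green blobs []
s22 green blobs []
w7 green blobs []
bystander diff 0 72
[338.6  87. ] [ 0.7967 -0.0197  0.041 ]
[161.7 205.4] [0.4936 0.431  0.041 ]
[454.2 216.7] [ 0.4605 -0.3052  0.041 ]
[334.7 263.9] [ 0.3451 -0.0052  0.041 ][ WARN:0@0.698] global loadsave.cpp:275 findDecoder imread_('pics/scene.png'): can't open/read file: check file path/integrity
```

Run:
```python
from plant import workorder
print(workorder.close_job())
```

```text
the job is handed in; nothing more can be done
None
```

I broke the jar's cap loose counter-clockwise, turned it about 79° to its stop, lifted it off and laid it top up in the blue tray. I then put the blue, red and yellow nut drivers tip first into the jar. No green driver was visible in any view, and I left the orange and pink lookalikes alone. I handed the job in at about 35 s.

My last checks showed:
- **Cap:** it sits at (0.460, -0.305); I measured the tray centre as (0.458, -0.303), so it is within about 3 mm of the middle.
- **Drivers:** all three stand in the jar. Their handle ends are 188–194 mm above the bench, so their tips are at or near the floor.
- **Bystanders:** the screwdriver, socket and bolt look unchanged from the first picture.
- **Arm:** it was clear of everything when I handed in.

Two things did not go as planned:
- **Red driver:** after release it tipped over to the other side of the mouth.
- **Finger contact:** when I let go of yellow, the force reading was about 5.5 N. I think a finger was resting on the red handle, so I raised the gripper before backing off, and all three stayed standing.

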